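# Reload the spice carousel and run it round

## Task

Load the spice carousel after washing-up, while its red handle is still short of the orange pointer: the three sauce dishes nested in one another in size order in the middle of the plate (blue largest outermost, green smallest innermost), and every glass jar that is there upright on a rubber spot of its own, each well centred on its spot. Only then prove that it runs clear: push the red handle anticlockwise (seen from above) past the orange pointer, go on for one whole turn more, and stop with the handle over the pointer. Put right anything that has shifted, and leave the other things on the shelf where they are.

Things in the scene. Friction and masses are not known exactly. Their poses are not given: they have to be found in the camera images.
- plate (a joint): Turning plate of the carousel, rad, positive anticlockwise seen from above; it counts whole turns on, without wrapping. 0 and 6.283 (one whole turn further): the red handle stands over the orange pointer. It starts between -1.2 and -0.4. Stiff enough to stay where it is left (about 0.12 N m of friction), no end stops in use.
- middle (a point): Centre of the carousel, on the turning axis, on the plate's top face, 28 mm above the shelf; x, y axes turn with the plate, z up. The plate is a plain flat steel disc of 270 mm diameter, 14 mm thick, with no rim; a black rubber spot of 76 mm diameter marks the middle place.
- pad1 (a point): Centre of rubber spot 1 on the plate's top face: a flat black disc of 60 mm diameter, 85 mm from the axis, 60 degrees anticlockwise of the red handle seen from above; a place for one jar. The spots are flush, nothing holds the jars but friction.
- pad2 (a point): Centre of rubber spot 2 on the plate's top face: a flat black disc of 60 mm diameter, 85 mm from the axis, 140 degrees anticlockwise of the red handle seen from above; a place for one jar. The spots are flush, nothing holds the jars but friction.
- pad3 (a point): Centre of rubber spot 3 on the plate's top face: a flat black disc of 60 mm diameter, 85 mm from the axis, 220 degrees anticlockwise of the red handle seen from above; a place for one jar. The spots are flush, nothing holds the jars but friction.
- pad4 (a point): Centre of rubber spot 4 on the plate's top face: a flat black disc of 60 mm diameter, 85 mm from the axis, 300 degrees anticlockwise of the red handle seen from above; a place for one jar. The spots are flush, nothing holds the jars but friction.
- handle (a point): Middle of the red upright handle: a plastic cylinder of 18 mm diameter and 58 mm length, spinning freely about its own upright pin, 118 mm from the plate's axis. This point is 121 mm above the shelf; the handle's underside is 92 mm and its top 150 mm above the shelf, higher than everything loaded on the plate; below it is a thin steel stem.
- pointer (a point): Top of the outer part of the orange pointer bar (24 mm wide, 6 mm high), fixed to the carousel's foot and sticking out from under the plate; this point is 150 mm from the plate's axis, the bar ends 170 mm from it.
- jar1_mid (a point): Empty glass spice jar with a black cap, squat upright cylinder 54 mm in diameter and 40 mm high, about 120 g; the point is half-way up, 20 mm above its underside. May be absent.
- jar2_mid (a point): Empty glass spice jar with a black cap, squat upright cylinder 54 mm in diameter and 40 mm high, about 120 g; the point is half-way up, 20 mm above its underside. May be absent.
- jar3_mid (a point): Empty glass spice jar with a black cap, squat upright cylinder 54 mm in diameter and 40 mm high, about 120 g; the point is half-way up, 20 mm above its underside. May be absent.
- jar4_mid (a point): Empty glass spice jar with a black cap, squat upright cylinder 54 mm in diameter and 40 mm high, about 120 g; the point is half-way up, 20 mm above its underside. May be absent.
- large_mid (a point): The large sauce dish, blue, an open round ceramic cup 66 mm in diameter and 34 mm high, wall 3 mm, floor 5 mm thick; its inside is 60 mm wide. The point is on its axis, 17 mm above its underside; z is its axis, up.
- medium_mid (a point): The medium sauce dish, terracotta-brown, an open round ceramic cup 46 mm in diameter and 48 mm high, wall 3 mm, floor 5 mm thick; its inside is 40 mm wide, it stands 19 mm out of the large one when nested. The point is on its axis, 24 mm above its underside; z is its axis, up.
- small_mid (a point): The small sauce dish, green, an open round ceramic cup 28 mm in diameter and 62 mm high, wall 3 mm, floor 5 mm thick; it stands 19 mm out of the medium one when nested. The point is on its axis, 31 mm above its underside; z is its axis, up.
- funnel: Red plastic funnel standing mouth down, 84 mm wide, 85 mm high. Not part of the job: leave alone.
- salt: Salt tin, yellow, 50 mm wide, 70 mm high. Not part of the job: leave alone.
- mill: Dark wooden pepper mill, 48 mm wide, 125 mm high. Not part of the job: leave alone.
- teatin: Copper-coloured tea tin with a grey lid, 60 mm wide, 80 mm high. Not part of the job: leave alone.
- spoon: Spoon with a wooden handle, lying flat, 170 mm long. Not part of the job: leave alone.
Mind the look-alikes: they are no part of the job. What is shaped like the part that bears small_mid but pink or yellow is not meant.

How it is judged:
On the way, in this order (a step that is already met when the one before it is completed fails the run):
1. jars on spots and the three dishes nested in the middle, the handle not yet past the pointer ((horizontal distance between jar1_mid and pad1 below 0.015 m or horizontal distance between jar1_mid and pad2 below 0.015 m or horizontal distance between jar1_mid and pad3 below 0.015 m or horizontal distance between jar1_mid and pad4 below 0.015 m) and z of jar1_mid in the frame of middle between 0.013 and 0.027 m and angle between each of jar1_mid, jar2_mid, jar3_mid, jar4_mid, large_mid's own z axis and vertical below 0.15 rad and (horizontal distance between jar2_mid and pad1 below 0.015 m or horizontal distance between jar2_mid and pad2 below 0.015 m or horizontal distance between jar2_mid and pad3 below 0.015 m or horizontal distance between jar2_mid and pad4 below 0.015 m) and z of jar2_mid in the frame of middle between 0.013 and 0.027 m and (horizontal distance between jar3_mid and pad1 below 0.015 m or horizontal distance between jar3_mid and pad2 below 0.015 m or horizontal distance between jar3_mid and pad3 below 0.015 m or horizontal distance between jar3_mid and pad4 below 0.015 m) and z of jar3_mid in the frame of middle between 0.013 and 0.027 m and (horizontal distance between jar4_mid and pad1 below 0.015 m or horizontal distance between jar4_mid and pad2 below 0.015 m or horizontal distance between jar4_mid and pad3 below 0.015 m or horizontal distance between jar4_mid and pad4 below 0.015 m) and z of jar4_mid in the frame of middle between 0.013 and 0.027 m and horizontal distance between large_mid and middle below 0.015 m and z of large_mid in the frame of middle between 0.01 and 0.024 m and horizontal distance between medium_mid and large_mid below 0.015 m and z of medium_mid in the frame of large_mid between 0.002 and 0.017 m and angle between each of medium_mid, small_mid's own z axis and vertical below 0.2 rad and horizontal distance between small_mid and medium_mid below 0.015 m and z of small_mid in the frame of medium_mid between 0.002 and 0.017 m and value of joint plate below 0.1 rad), for 0.2 s.
2. the handle has passed the pointer and is nearly half a turn beyond it (value of joint plate above 2.6 rad), for 0.05 s.
3. the handle is back over the pointer after the whole turn (value of joint plate between 6.143 and 6.423 rad), for 0.2 s.
At the end, for the whole second after the job is handed in: Handle over the pointer after the whole turn (6.283 within 0.14 rad), plate still; every jar present upright within 15 mm of a spot centre; large dish upright within 15 mm of the middle, medium seated in it, small in the medium (all of step 3 and (horizontal distance between jar1_mid and pad1 below 0.015 m or horizontal distance between jar1_mid and pad2 below 0.015 m or horizontal distance between jar1_mid and pad3 below 0.015 m or horizontal distance between jar1_mid and pad4 below 0.015 m) and z of jar1_mid in the frame of middle between 0.013 and 0.027 m and angle between each of jar1_mid, jar2_mid, jar3_mid, jar4_mid, large_mid's own z axis and vertical below 0.15 rad and (horizontal distance between jar2_mid and pad1 below 0.015 m or horizontal distance between jar2_mid and pad2 below 0.015 m or horizontal distance between jar2_mid and pad3 below 0.015 m or horizontal distance between jar2_mid and pad4 below 0.015 m) and z of jar2_mid in the frame of middle between 0.013 and 0.027 m and (horizontal distance between jar3_mid and pad1 below 0.015 m or horizontal distance between jar3_mid and pad2 below 0.015 m or horizontal distance between jar3_mid and pad3 below 0.015 m or horizontal distance between jar3_mid and pad4 below 0.015 m) and z of jar3_mid in the frame of middle between 0.013 and 0.027 m and (horizontal distance between jar4_mid and pad1 below 0.015 m or horizontal distance between jar4_mid and pad2 below 0.015 m or horizontal distance between jar4_mid and pad3 below 0.015 m or horizontal distance between jar4_mid and pad4 below 0.015 m) and z of jar4_mid in the frame of middle between 0.013 and 0.027 m and horizontal distance between large_mid and middle below 0.015 m and z of large_mid in the frame of middle between 0.01 and 0.024 m and horizontal distance between medium_mid and large_mid below 0.015 m and z of medium_mid in the frame of large_mid between 0.002 and 0.017 m and angle between each of medium_mid, small_mid's own z axis and vertical below 0.2 rad and horizontal distance between small_mid and medium_mid below 0.015 m and z of small_mid in the frame of medium_mid between 0.002 and 0.017 m and velocity of joint plate between -0.05 and 0.05 rad/s); the robot touches nothing.
It fails at once if one of the other things on the shelf was pushed away (distance of any of funnel, salt, mill, teatin, spoon from where it was at the start of the episode above 0.04 m).
It fails at once if one of the other things was knocked over (angle between any of funnel, salt, mill, teatin's own z axis and vertical above 0.6 rad).
Of jar1, jar2, jar3, jar4 only 2 to 4 are there at a start; the rules pass over those that are not, and their reading is None.
At some moment in a run one of jar1, jar2, jar3, jar4 may be knocked a few centimetres aside while the robot is not near it.
It also fails if it takes over 210 s, if anything falls off the work surface, if the arm or the gripper's body presses on something with over 40 N, if the wrist force passes 120 N, or if a joint passes its speed limit or range.

## Robot

A 6-joint arm with a two-finger parallel gripper is mounted at the origin on the work surface. World frame = base frame: x ahead of the robot, y to its left, z up, the work surface at z = 0. Lengths are in m, angles in rad, forces in N, time in s.
With the tool pointing down it reaches from about 0.4 to 0.825 m from the base axis. Payload 7 kg.
Tool frame: the origin (TCP) lies between the finger pads; the fingertips stand 11 mm ahead of it and the grasp point (between the pads) lies 8 mm behind it; x points along the fingers, z is the direction in which the jaws open and shut, and the axes are right-handed (so a half turn about x gives the same grasp; the last joint's range is limited). The gripper opens to 88 mm and grips with 3 to 60 N. Pads are 19 mm wide; open, the fingers measure 130 mm over their backs; the gripper's body (78 mm by 193 mm) begins 47 mm behind the grasp point.
Start: joints at [-0.819, 0.359, 0.012, 0, -1.224, -0.288], TCP at [0.302, -0.604, 0.238] pointing down, gripper open.
Joint ranges: [-3.07, 3.07], [-1.43, 2.12], [-1.02, 1.25], [-3.03, 1.67], [-3.05, -0], [-3.03, 3.03]. Speed limits (rad/s): [2.39, 2.39, 3.01, 3.14, 3.14, 3.14].

## Interface

Orientations are given as [roll, pitch, yaw] about the fixed x, y, z axes, in that order (R = Rz(yaw) Ry(pitch) Rx(roll)).
In Python, from station import arm gives the robot as it stands.
- The arm moves only by the tool jog_arm, never from a script. Its argument "motion" is a list of rows, each an object of numbers: "dx", "dy", "dz": the shift along the tool's x, y, z in m; "twist": the turn about the tool's x in degrees. In form: [{"dx": .., "dy": .., "dz": .., "twist": ..}, ...]. A call has 1 to 20 rows; each row is the pose to reach, as a shift and turn from the pose commanded when the call began, along the tool's axes at that moment; what a row does not reach only later rows make up. A row lasts 1/12 s, in which the tool goes at most 41.7 mm and 7.16 degrees, less where a joint would pass 70% of its speed; a pose out of reach is approached as far as the arm can. A call with a gripper value outside its range is refused whole. "gripper" is the finger opening in m, from 0 to 0.0876, set as the call begins (left out, the last holds). The fingers move at their own pace and stop on an object; "newtons" is the grip in N (left out, the last holds). Time passes only in rows, so rows that repeat a pose let the fingers close. It gives the time, the measured TCP pose, the force and the opening at its end, in the units of the state.
- arm.get_state(): the state, without advancing time (a new reading comes with each control period).
- arm.grab_frame(name): name is "side" or "top"; returns the picture (480x640x3 uint8, red, green, blue); there is no depth.
- arm.camera_model(name): a dict with "camera_matrix" (3x3 intrinsics, pixels), "eye" and "attitude" of the camera in the world. Camera axes: x right, y down, z forward; pixel columns grow to the right and rows downward; lengths in m; the calibration is good to about 2 mm. A picture is of the moment at which its call begins. camera_model takes no time and is no camera call.
- arm.job_done(): hands the job in, once; it reports no verdict.
The state is a dict: "t": time; "q": joint angles; "qd": joint speeds; "joint_efforts": joint torques, N m; "eef_pos": TCP position; "ee_rot": TCP orientation; "force": force on the tool from outside, world axes, zero at the start; "moment": the same for the moment, N m; "width": finger opening in m.
Only numpy, scipy, OpenCV 4.12 (cv2) and the standard library are available. Lean on these libraries where they do the work, as an engineer would, in place of code of your own. Each camera call takes 0.05 s, during which the arm holds its last target.

## Working session

There is one attempt and no reset: what is moved stays moved. The work goes in short steps, Python scripts to look and compute and a tool call to move; the robot and the scene stay as the last step left them, time stands still between calls to the robot, and variables do not carry over. Pictures are saved under pics/ and viewed, and the job is handed in when it is done.

Besides the shell and the picture viewer there is one more tool, called after "Emit:" by a JSON object that holds its "name" and its "arguments". jog_arm: Moves the arm, as the interface text tells. Its arguments: {"type":"object","properties":{"motion":{"type":"array"},"gripper":{"type":"number"},"newtons":{"type":"number"}},"required":["motion"]}

```bash
ls; mkdir -p pics; python3 - <<'E'
from station import arm
import cv2
print(arm.get_state())
for n in("side","top"):
    print(n,arm.camera_model(n))
    cv2.imwrite(f"pics/{n}0.png",cv2.cvtColor(arm.grab_frame(n),cv2.COLOR_RGB2BGR))
E
```

```text
pics
{'t': 0.0, 'q': array([-8.18854373e-01,  3.59366521e-01,  1.10607792e-02, -3.72845922e-04,
       -1.22408079e+00, -2.88101453e-01]), 'qd': array([-8.56433022e-04,  9.51578837e-05,  7.87188444e-04,  1.47994834e-03,
       -2.15949080e-03,  1.30831333e-03]), 'joint_efforts': array([ 7.45779507e-04, -5.82715845e+01,  2.93058068e+01,  6.99703261e+00,
        6.98031407e-03, -1.52005596e-04]), 'eef_pos': array([ 0.30176137, -0.6032674 ,  0.23663258]), 'ee_rot': array([0.07118652, 1.56916794, 2.10569638]), 'force': array([ 0.70617126, -0.04138754,  0.03035485]), 'moment': array([ 0.0429858 ,  0.02421386, -0.02245138]), 'width': 0.08740881476467773}
side {'camera_matrix': array([[443.13630728,   0.        , 326.54431492],
       [  0.        , 443.13630728, 236.4396942 ],
       [  0.        ,   0.        ,   1.        ]]), 'eye': array([0.30032948, 0.9262608 , 0.67642694]), 'attitude': array([-2.11993086,  0.01673108, -2.89081052])}
top {'camera_matrix': array([[453.02639943,   0.        , 322.90572551],
       [  0.        , 453.02639943, 239.72463955],
       [  0.        ,   0.        ,   1.        ]]), 'eye': array([0.37911028, 0.04066847, 1.1328318 ]), 'attitude': array([-2.96672127e+00, -2.63947117e-04, -1.58022317e+00])}
```

View pics/side0.png

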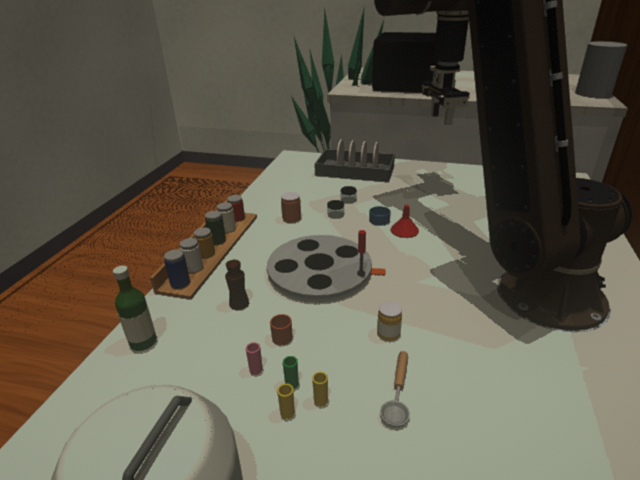

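View pics/top0.png

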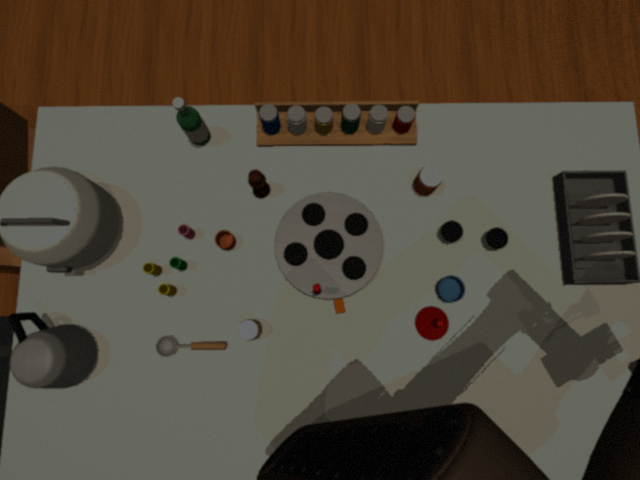

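Top view: the jars are black caps at (451,231) and (496,239). The plate centre is at (329,244), the red handle at (317,289) and the pointer at (339,306). Candidates for the dishes:
- **Large:** blue at (450,289).
- **Medium:** terracotta at (226,240).
- **Small:** green at (178,264). The look-alikes are pink (187,231) and yellow (152,269) and (167,290).

Next I'll look at these in enlarged crops.

```bash
cat > h.py <<'E'
import numpy as np, cv2
from scipy.spatial.transform import Rotation as Ro
from station import arm
def cam(n):
    m=arm.camera_model(n); return np.array(m["camera_matrix"]),np.array(m["eye"]),Ro.from_euler('xyz',m["attitude"]).as_matrix()
def w(n,u,v,z):
    K,e,R=cam(n); d=R@np.linalg.inv(K)@np.array([u,v,1.]); return e+d*(z-e[2])/d[2]
def px(n,p):
    K,e,R=cam(n); c=K@(R.T@(np.array(p)-e)); return c[:2]/c[2]
def shot(n,name=None):
    im=cv2.cvtColor(arm.grab_frame(n),cv2.COLOR_RGB2BGR)
    if name: cv2.imwrite(f"pics/{name}.png",im)
    return im
def crop(im,u0,v0,u1,v1,f,name):
    c=cv2.resize(im[v0:v1,u0:u1],None,fx=f,fy=f,interpolation=cv2.INTER_CUBIC)
    c=np.clip(c.astype(float)*1.5,0,255).astype(np.uint8)
    st=10 if f<8 else 5
    for u in range((u0//st+1)*st,u1,st):
        cv2.line(c,((u-u0)*f,0),((u-u0)*f,6),(0,255,255),1); cv2.putText(c,str(u),((u-u0)*f-10,16),0,.35,(0,255,255),1)
    for v in range((v0//st+1)*st,v1,st):
        cv2.line(c,(0,(v-v0)*f),(6,(v-v0)*f),(0,255,255),1); cv2.putText(c,str(v),(8,(v-v0)*f+4),0,.35,(0,255,255),1)
    cv2.imwrite(f"pics/{name}.png",c)
E
python3 - <<'E'
from h import *
im=cv2.imread("pics/top0.png")
crop(im,265,185,395,320,4,"c_plate");crop(im,405,210,515,310,7,"c_right");crop(im,140,215,260,310,6,"c_left")
im=cv2.imread("pics/side0.png")
crop(im,320,170,400,240,8,"s_right");crop(im,235,300,340,425,5,"s_left");crop(im,260,225,390,300,6,"s_plate")
E
```

```text
(no output)
```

View pics/c_plate.png

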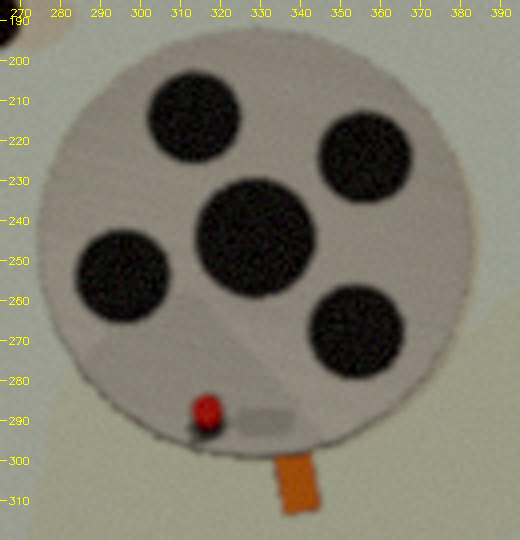

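View pics/c_right.png

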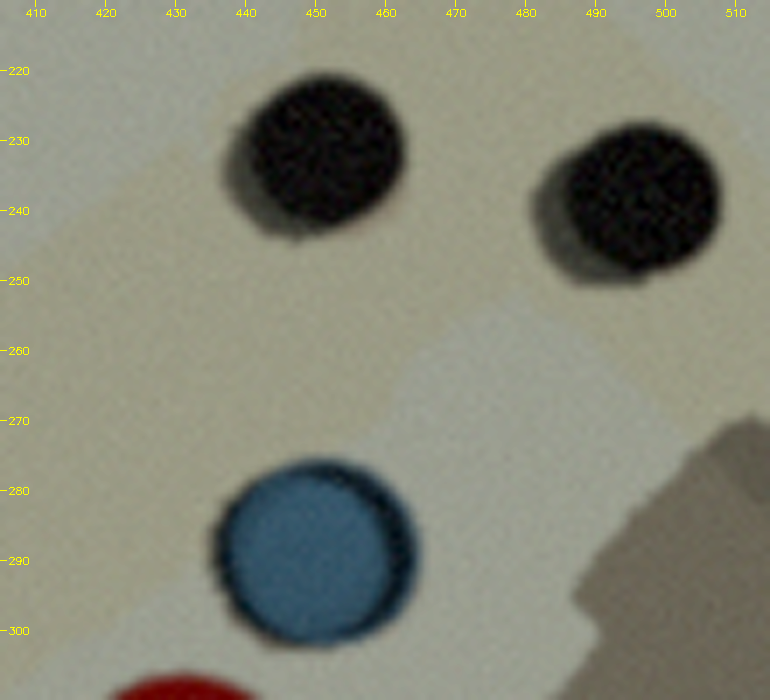

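View pics/c_left.png

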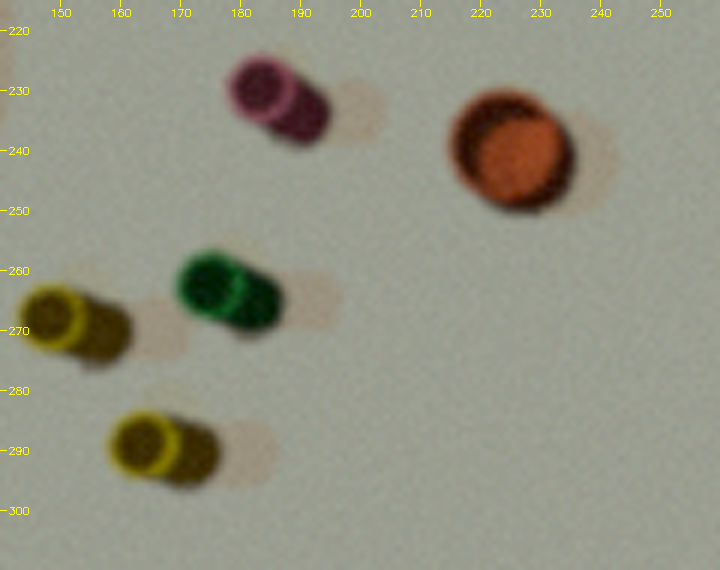

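View pics/s_right.png

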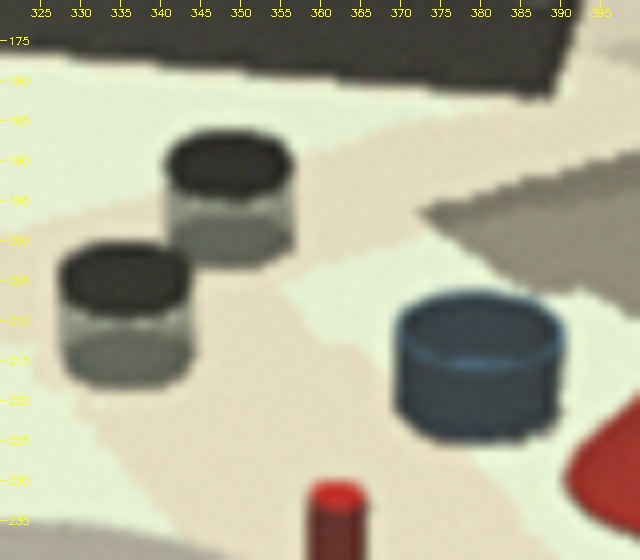

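View pics/s_left.png

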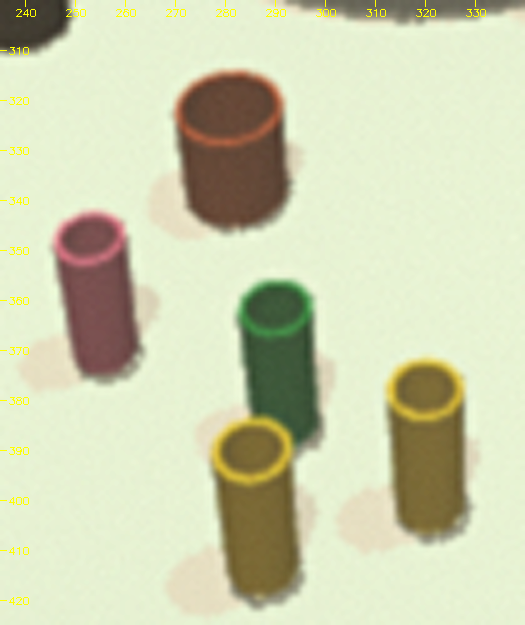

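```bash
python3 - <<'E'
from h import *
for nm,t,s,z in [("jarA",(451.8,231.3),(335.5,205),.04),("jarB",(497,238),(349,190.5),.04),("blue",(450.7,289),(380,211),.034),("brown",(224.3,239.6),(281,321),.048),("green",(175.2,262.5),(290.5,361.5),.062),("mid",(328.8,244.2),None,.028),("p1?",(355.7,222.7),None,.028),("b",(313.4,213.9),None,.028),("c",(295.7,254),None,.028),("d",(353.7,267),None,.028),("handle",(316.8,288),(362.5,231.5),.15),("ptr",(339.5,306.5),None,.017),("ptrend",(341,312.5),None,.014)]:
    print(nm,w("top",*t,z).round(4), w("side",*s,z).round(4) if s else "")
for nm,t in [("funnel",(432,322)),("salt",(249,330)),("mill",(258,180)),("tea",(428,180))]: print(nm,w("top",*t,.05).round(3))
E
```

```text
jarA [ 0.5902 -0.2784  0.04  ] [ 0.5881 -0.2664  0.04  ]
jarB [ 0.5725 -0.3883  0.04  ] [ 0.5686 -0.3772  0.04  ]
blue [ 0.4494 -0.2692  0.034 ] [ 0.449  -0.2685  0.034 ]
brown [0.5733 0.2783 0.048 ] [0.5742 0.2807 0.048 ]
green [0.5166 0.3905 0.062 ] [0.5153 0.3933 0.062 ]
mid [0.5629 0.0241 0.028 ] 
p1? [ 0.6166 -0.0436  0.028 ] 
b [0.6401 0.0617 0.028 ] 
c [0.5392 0.1059 0.028 ] 
d [ 0.5057 -0.0363  0.028 ] 
handle [0.4469 0.053  0.15  ] [0.4467 0.0553 0.15  ]
ptr [ 4.106e-01 -4.000e-04  1.700e-02] 
ptrend [ 0.3961 -0.0039  0.014 ] 
funnel [ 0.372 -0.216  0.05 ]
salt [0.357 0.214 0.05 ]
mill [0.723 0.198 0.05 ]
tea [ 0.719 -0.224  0.05 ]
```

View pics/s_plate.png

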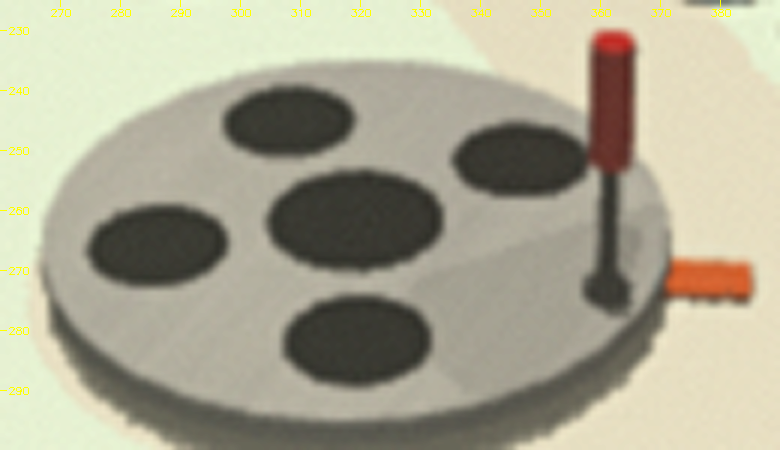

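The plate reads about -0.40 rad. Its centre is (0.563, 0.024), and pads 2 and 3 are the ones furthest from the handle. Only two jars are visible in either view. I'll compute the tool axes and write a converter from targets to moves.

```bash
cat >> h.py <<'E'
def go(*targets):
    """targets: (x,y,z,jawdeg or None) in world for TCP; prints row numbers from the current pose"""
    s=arm.get_state(); R=Ro.from_euler('xyz',s["ee_rot"]).as_matrix(); p=s["eef_pos"]
    ja=np.degrees(np.arctan2(R[1,2],R[0,2]))
    print("t",round(s["t"],2),"pos",p.round(4),"xaxis",R[:,0].round(3),"jaw",round(ja,1),"w",round(s["width"],4),"F",s["force"].round(1),"q",s["q"].round(2))
    for t in targets:
        d=R.T@(np.array(t[:3])-p)
        tw=0 if t[3] is None else -((t[3]-ja+90)%180-90)
        print(t,"dx %.4f dy %.4f dz %.4f twist %.1f"%(*d,tw))
E
python3 - <<'E'
from h import *
go((.4494,-.2692,.18,55),(.4494,-.2692,.10,55),(.4494,-.2692,.022,55))
E
```

```text
t 0.1 pos [ 0.3018 -0.6033  0.2367] xaxis [-0.001  0.001 -1.   ] jaw 116.6 w 0.0876 F [-0.9  0.  -0.3] q [-0.82  0.36  0.01 -0.   -1.22 -0.29]
(0.4494, -0.2692, 0.18, 55) dx 0.0570 dy -0.2815 dz 0.2327 twist 61.6
(0.4494, -0.2692, 0.1, 55) dx 0.1370 dy -0.2815 dz 0.2326 twist 61.6
(0.4494, -0.2692, 0.022, 55) dx 0.2150 dy -0.2815 dz 0.2325 twist 61.6
```

Emit:
{"name": "jog_arm", "arguments": {"motion": [{"dx": 0.057,"dy": -0.2815,"dz": 0.2327,"twist": 61.6},{"dx": 0.057,"dy": -0.2815,"dz": 0.2327,"twist": 61.6},{"dx": 0.057,"dy": -0.2815,"dz": 0.2327,"twist": 61.6},{"dx": 0.057,"dy": -0.2815,"dz": 0.2327,"twist": 61.6},{"dx": 0.057,"dy": -0.2815,"dz": 0.2327,"twist": 61.6},{"dx": 0.057,"dy": -0.2815,"dz": 0.2327,"twist": 61.6},{"dx": 0.057,"dy": -0.2815,"dz": 0.2327,"twist": 61.6},{"dx": 0.057,"dy": -0.2815,"dz": 0.2327,"twist": 61.6},{"dx": 0.057,"dy": -0.2815,"dz": 0.2327,"twist": 61.6},{"dx": 0.057,"dy": -0.2815,"dz": 0.2327,"twist": 61.6},{"dx": 0.057,"dy": -0.2815,"dz": 0.2327,"twist": 61.6},{"dx": 0.057,"dy": -0.2815,"dz": 0.2327,"twist": 61.6},{"dx": 0.057,"dy": -0.2815,"dz": 0.2327,"twist": 61.6},{"dx": 0.057,"dy": -0.2815,"dz": 0.2327,"twist": 61.6}], "gripper": 0.0876, "newtons": 20}}

```text
t: 1.27
eef_pos: [0.4493, -0.2702, 0.1806]
ee_rot: [2.361, 1.571, -2.963]
force: [0.2, 0.6, -0.6]
width: 0.0876
```

```bash
python3 - <<'E'
from h import *
go((.4494,-.2692,.10,55),(.4494,-.2692,.022,55))
im=shot("side","s1"); crop(im,320,120,460,240,5,"s1c")
im=shot("top","t1")
E
```

```text
t 1.27 pos [ 0.4493 -0.2702  0.1806] xaxis [-0. -0. -1.] jaw 55.0 w 0.0876 F [ 0.2  0.6 -0.6] q [-0.17  0.16 -0.4   0.   -1.01 -2.02]
(0.4494, -0.2692, 0.1, 55) dx 0.0806 dy 0.0005 dz 0.0009 twist -0.0
(0.4494, -0.2692, 0.022, 55) dx 0.1586 dy 0.0005 dz 0.0009 twist -0.0
```

View pics/s1c.png

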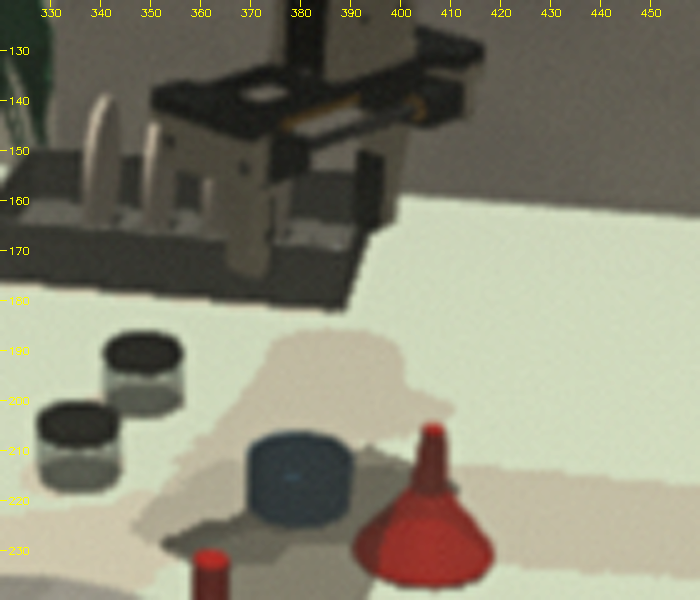

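View pics/t1.png

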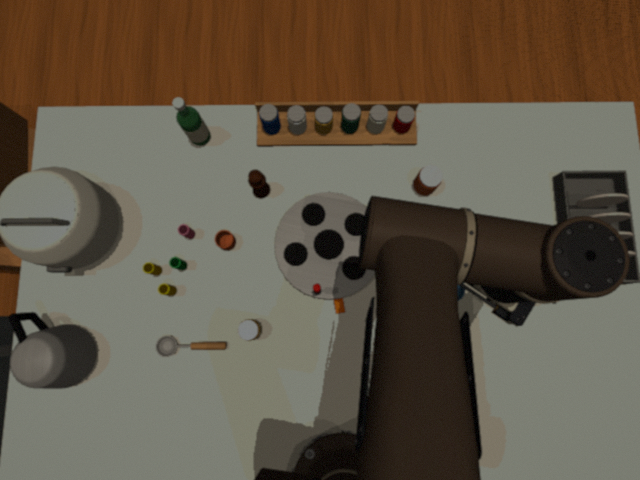

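The shot shows the gripper above the blue dish, which is at side pixel (380,215) and clear of the funnel at (424,215). Descending.

Emit:
{"name": "jog_arm", "arguments": {"motion": [{"dx": 0.04,"dy": 0.0005,"dz": 0.0009},{"dx": 0.08,"dy": 0.0005,"dz": 0.0009},{"dx": 0.11,"dy": 0.0005,"dz": 0.0009},{"dx": 0.13,"dy": 0.0005,"dz": 0.0009},{"dx": 0.15,"dy": 0.0005,"dz": 0.0009},{"dx": 0.1626,"dy": 0.0005,"dz": 0.0009},{"dx": 0.1626,"dy": 0.0005,"dz": 0.0009},{"dx": 0.1626,"dy": 0.0005,"dz": 0.0009}]}}

```text
invalid input
```

Emit:
{"name": "jog_arm", "arguments": {"motion": [{"dx": 0},{"dx": 0},{"dx": 0},{"dx": 0},{"dx": 0},{"dx": 0},{"dx": 0},{"dx": 0}], "gripper": 0.05, "newtons": 20}}

```text
invalid input
```

Emit:
{"name": "jog_arm", "arguments": {"motion": [{"dx": 0.04,"dy": 0.0005,"dz": 0.0009,"twist": 0},{"dx": 0.08,"dy": 0.0005,"dz": 0.0009,"twist": 0},{"dx": 0.11,"dy": 0.0005,"dz": 0.0009,"twist": 0},{"dx": 0.13,"dy": 0.0005,"dz": 0.0009,"twist": 0},{"dx": 0.15,"dy": 0.0005,"dz": 0.0009,"twist": 0},{"dx": 0.1626,"dy": 0.0005,"dz": 0.0009,"twist": 0},{"dx": 0.1626,"dy": 0.0005,"dz": 0.0009,"twist": 0},{"dx": 0.1626,"dy": 0.0005,"dz": 0.0009,"twist": 0}]}}

```text
t: 2.03
eef_pos: [0.4491, -0.2692, 0.0176]
ee_rot: [2.1, 1.569, 3.058]
force: [0.3, 0.2, -0.6]
width: 0.0877
```

Emit:
{"name": "jog_arm", "arguments": {"motion": [{"dx": 0,"dy": 0,"dz": 0,"twist": 0},{"dx": 0,"dy": 0,"dz": 0,"twist": 0},{"dx": 0,"dy": 0,"dz": 0,"twist": 0},{"dx": 0,"dy": 0,"dz": 0,"twist": 0},{"dx": 0,"dy": 0,"dz": 0,"twist": 0},{"dx": 0,"dy": 0,"dz": 0,"twist": 0},{"dx": 0,"dy": 0,"dz": 0,"twist": 0},{"dx": 0,"dy": 0,"dz": 0,"twist": 0}], "gripper": 0.05, "newtons": 20}}

```text
t: 2.7
eef_pos: [0.4501, -0.2688, 0.0189]
ee_rot: [-1.46, 1.57, -0.5]
force: [-2.0, 0.2, 6.3]
width: 0.0641
```

```bash
python3 - <<'E'
from h import *
go((.4494,-.2692,.15,55),(.5629,.0241,.15,55),(.5629,.0241,.047,55))
E
```

```text
t 2.7 pos [ 0.4501 -0.2688  0.0189] xaxis [ 0.001 -0.001 -1.   ] jaw 55.0 w 0.0641 F [-2.   0.2  6.3] q [-0.16  0.36 -0.58  0.   -0.63 -2.02]
(0.4494, -0.2692, 0.15, 55) dx -0.1311 dy 0.0002 dz -0.0007 twist 0.0
(0.5629, 0.0241, 0.15, 55) dx -0.1312 dy 0.0754 dz 0.3047 twist 0.0
(0.5629, 0.0241, 0.047, 55) dx -0.0282 dy 0.0756 dz 0.3047 twist 0.0
```

Emit:
{"name": "jog_arm", "arguments": {"motion": [{"dx": -0.02,"dy": 0,"dz": 0,"twist": 0},{"dx": -0.05,"dy": 0,"dz": 0,"twist": 0},{"dx": -0.09,"dy": 0,"dz": 0,"twist": 0},{"dx": -0.125,"dy": 0,"dz": 0,"twist": 0},{"dx": -0.131,"dy": 0.003,"dz": 0.015,"twist": 0},{"dx": -0.131,"dy": 0.0085,"dz": 0.04,"twist": 0},{"dx": -0.131,"dy": 0.016,"dz": 0.07,"twist": 0},{"dx": -0.131,"dy": 0.025,"dz": 0.105,"twist": 0},{"dx": -0.131,"dy": 0.034,"dz": 0.14,"twist": 0},{"dx": -0.131,"dy": 0.043,"dz": 0.175,"twist": 0},{"dx": -0.131,"dy": 0.052,"dz": 0.21,"twist": 0},{"dx": -0.131,"dy": 0.061,"dz": 0.245,"twist": 0},{"dx": -0.131,"dy": 0.068,"dz": 0.275,"twist": 0},{"dx": -0.131,"dy": 0.073,"dz": 0.295,"twist": 0},{"dx": -0.131,"dy": 0.0754,"dz": 0.3047,"twist": 0},{"dx": -0.131,"dy": 0.0754,"dz": 0.3047,"twist": 0},{"dx": -0.131,"dy": 0.0754,"dz": 0.3047,"twist": 0}]}}

```text
t: 4.12
eef_pos: [0.5624, 0.0244, 0.1486]
ee_rot: [2.304, 1.57, -3.018]
force: [0.4, 0.3, -0.6]
width: 0.0644
```

```bash
python3 - <<'E'
from h import *
go((.5629,.0241,.10,55),(.5629,.0241,.047,55))
im=shot("side","s2"); crop(im,240,140,420,300,4,"s2c")
E
```

```text
t 4.12 pos [0.5624 0.0244 0.1486] xaxis [-0.001 -0.    -1.   ] jaw 55.0 w 0.0644 F [ 0.4  0.3 -0.6] q [ 0.39  0.25 -0.36 -0.   -0.96 -2.57]
(0.5629, 0.0241, 0.1, 55) dx 0.0486 dy -0.0006 dz 0.0001 twist 0.0
(0.5629, 0.0241, 0.047, 55) dx 0.1016 dy -0.0006 dz 0.0001 twist 0.0
```

View pics/s2c.png

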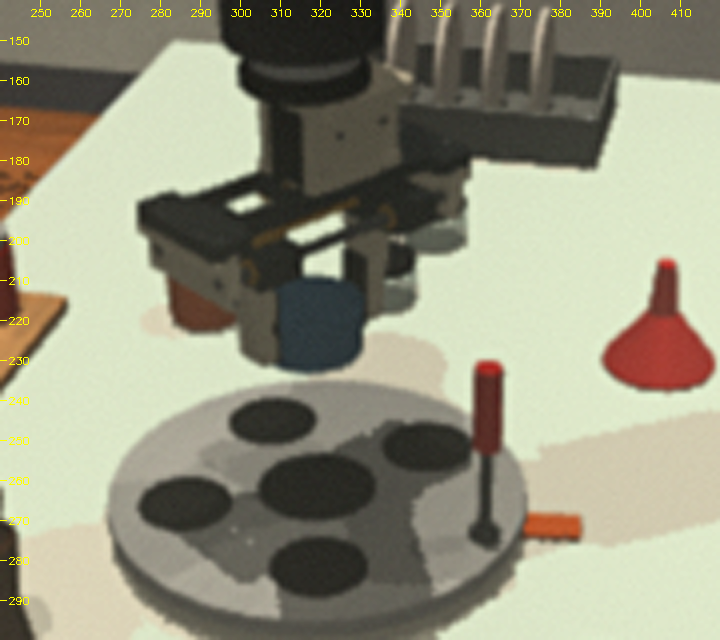

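The blue dish is held upright above the middle spot (side pixel 320,262). Lowering and releasing.

Emit:
{"name": "jog_arm", "arguments": {"motion": [{"dx": 0.03,"dy": -0.0006,"dz": 0,"twist": 0},{"dx": 0.06,"dy": -0.0006,"dz": 0,"twist": 0},{"dx": 0.08,"dy": -0.0006,"dz": 0,"twist": 0},{"dx": 0.092,"dy": -0.0006,"dz": 0,"twist": 0},{"dx": 0.098,"dy": -0.0006,"dz": 0,"twist": 0},{"dx": 0.101,"dy": -0.0006,"dz": 0,"twist": 0},{"dx": 0.102,"dy": -0.0006,"dz": 0,"twist": 0},{"dx": 0.102,"dy": -0.0006,"dz": 0,"twist": 0},{"dx": 0.102,"dy": -0.0006,"dz": 0,"twist": 0}]}}

```text
t: 4.92
eef_pos: [0.5639, 0.0238, 0.048]
ee_rot: [-0.634, 1.569, 0.325]
force: [-0.4, 1.1, -1.0]
width: 0.0647
```

Emit:
{"name": "jog_arm", "arguments": {"motion": [{"dx": 0,"dy": 0,"dz": 0,"twist": 0},{"dx": 0,"dy": 0,"dz": 0,"twist": 0},{"dx": 0,"dy": 0,"dz": 0,"twist": 0},{"dx": 0,"dy": 0,"dz": 0,"twist": 0},{"dx": 0,"dy": 0,"dz": 0,"twist": 0},{"dx": 0,"dy": 0,"dz": 0,"twist": 0},{"dx": -0.03,"dy": 0,"dz": 0,"twist": 0},{"dx": -0.06,"dy": 0,"dz": 0,"twist": 0},{"dx": -0.1,"dy": 0,"dz": 0,"twist": 0},{"dx": -0.13,"dy": 0,"dz": 0,"twist": 0},{"dx": -0.13,"dy": 0,"dz": 0,"twist": 0}], "gripper": 0.0876}}

```text
t: 5.83
eef_pos: [0.5668, 0.0245, 0.184]
ee_rot: [-0.763, 1.56, 0.197]
force: [1.2, 1.0, 0.2]
width: 0.0876
```

```bash
python3 - <<'E'
from h import *
im=shot("side","s3"); crop(im,240,180,400,300,5,"s3c")
go((.5735,.279,.16,65),(.5735,.279,.042,65))
E
```

```text
t 5.88 pos [0.5654 0.0244 0.181 ] xaxis [ 0.007  0.002 -1.   ] jaw 55.0 w 0.0874 F [ 0.2  0.4 -0.7] q [ 0.39  0.22 -0.32  0.   -1.02 -2.57]
(0.5735, 0.279, 0.16, 65) dx 0.0215 dy 0.1395 dz 0.2131 twist -10.0
(0.5735, 0.279, 0.042, 65) dx 0.1395 dy 0.1400 dz 0.2124 twist -10.0
```

View pics/s3c.png

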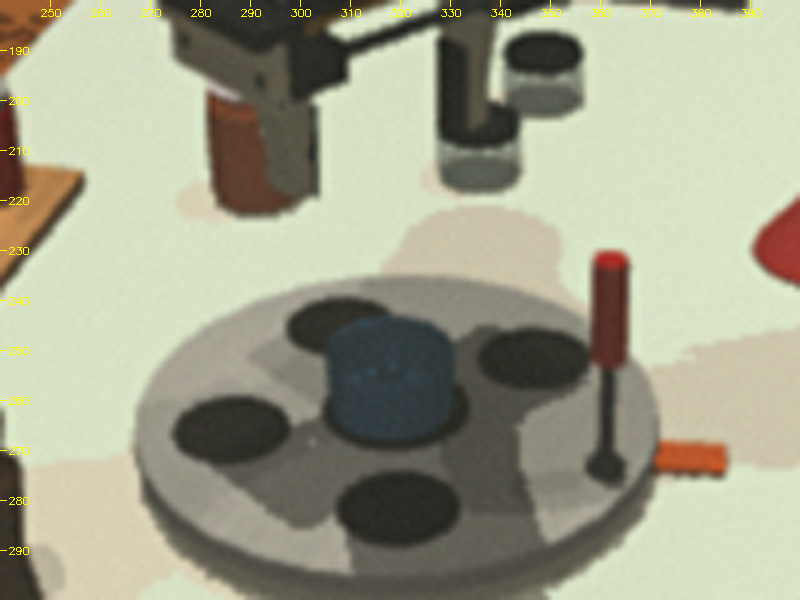

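The blue dish stands on the middle spot. Going to the brown dish.

Emit:
{"name": "jog_arm", "arguments": {"motion": [{"dx": 0.0,"dy": 0.03,"dz": 0.045,"twist": -3},{"dx": 0.02,"dy": 0.1395,"dz": 0.2131,"twist": -10},{"dx": 0.02,"dy": 0.1395,"dz": 0.2131,"twist": -10},{"dx": 0.02,"dy": 0.1395,"dz": 0.2131,"twist": -10},{"dx": 0.02,"dy": 0.1395,"dz": 0.2131,"twist": -10},{"dx": 0.02,"dy": 0.1395,"dz": 0.2131,"twist": -10},{"dx": 0.02,"dy": 0.1395,"dz": 0.2131,"twist": -10},{"dx": 0.02,"dy": 0.1395,"dz": 0.2131,"twist": -10},{"dx": 0.02,"dy": 0.1395,"dz": 0.2131,"twist": -10},{"dx": 0.02,"dy": 0.1395,"dz": 0.2131,"twist": -10},{"dx": 0.02,"dy": 0.1395,"dz": 0.2131,"twist": -10},{"dx": 0.02,"dy": 0.1395,"dz": 0.2131,"twist": -10}], "gripper": 0.07}}

```text
t: 6.88
eef_pos: [0.5716, 0.2772, 0.1572]
ee_rot: [-0.347, 1.571, 0.786]
force: [0.6, 0.0, -0.2]
width: 0.0699
```

```bash
python3 - <<'E'
from h import *
go((.5735,.279,.042,65))
im=shot("top","t4");crop(im,265,185,395,320,4,"t4c")
E
```

```text
t 6.88 pos [0.5716 0.2772 0.1572] xaxis [ 0.  0. -1.] jaw 64.9 w 0.0699 F [ 0.6  0.  -0.2] q [ 0.76  0.35 -0.19 -0.   -1.03 -2.77]
(0.5735, 0.279, 0.042, 65) dx 0.1152 dy -0.0010 dz 0.0024 twist -0.1
```

View pics/t4c.png

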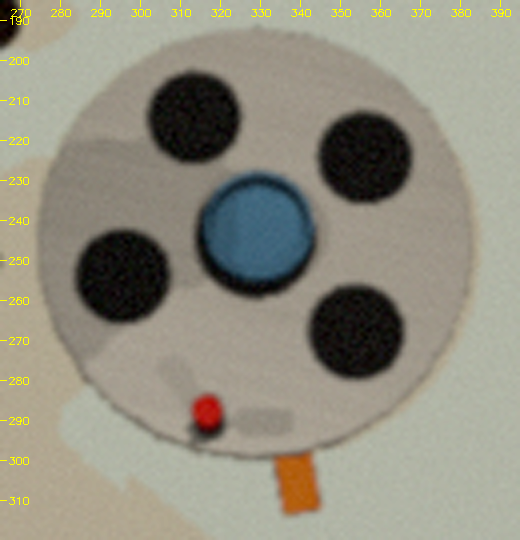

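Emit:
{"name": "jog_arm", "arguments": {"motion": [{"dx": 0.03,"dy": -0.001,"dz": 0.0024,"twist": 0},{"dx": 0.065,"dy": -0.001,"dz": 0.0024,"twist": 0},{"dx": 0.095,"dy": -0.001,"dz": 0.0024,"twist": 0},{"dx": 0.11,"dy": -0.001,"dz": 0.0024,"twist": 0},{"dx": 0.113,"dy": -0.001,"dz": 0.0024,"twist": 0},{"dx": 0.113,"dy": -0.001,"dz": 0.0024,"twist": 0},{"dx": 0.113,"dy": -0.001,"dz": 0.0024,"twist": 0},{"dx": 0.113,"dy": -0.001,"dz": 0.0024,"twist": 0}]}}

```text
t: 7.6
eef_pos: [0.5744, 0.2807, 0.0458]
ee_rot: [-0.481, 1.568, 0.653]
force: [0.0, 0.4, 0.2]
width: 0.0702
```

Emit:
{"name": "jog_arm", "arguments": {"motion": [{"dx": 0,"dy": 0,"dz": 0,"twist": 0},{"dx": 0,"dy": 0,"dz": 0,"twist": 0},{"dx": 0,"dy": 0,"dz": 0,"twist": 0},{"dx": 0,"dy": 0,"dz": 0,"twist": 0},{"dx": 0,"dy": 0,"dz": 0,"twist": 0},{"dx": 0,"dy": 0,"dz": 0,"twist": 0},{"dx": 0,"dy": 0,"dz": 0,"twist": 0}], "gripper": 0.03, "newtons": 20}}

```text
t: 8.18
eef_pos: [0.5736, 0.2804, 0.0445]
ee_rot: [-0.544, 1.57, 0.59]
force: [-1.5, 0.4, 5.4]
width: 0.0456
```

```bash
python3 - <<'E'
from h import *
print(px("top",(.5629,.0241,.062)), w("top",329.3,242.2,.062))
go((.5735,.279,.18,None),(.5629,.0241,.18,None))
im=shot("side","s5"); crop(im,230,240,370,360,5,"s5c")
E
```

```text
[328.97351859 241.88159695] [0.56211799 0.02332623 0.062     ]
t 8.18 pos [0.5736 0.2804 0.0445] xaxis [ 0.001  0.    -1.   ] jaw 65.0 w 0.0456 F [-1.5  0.4  5.4] q [ 0.76  0.48 -0.29  0.   -0.8  -2.77]
(0.5735, 0.279, 0.18, None) dx -0.1355 dy -0.0006 dz -0.0012 twist 0.0
(0.5629, 0.0241, 0.18, None) dx -0.1356 dy -0.0988 dz -0.2367 twist 0.0
```

View pics/s5c.png

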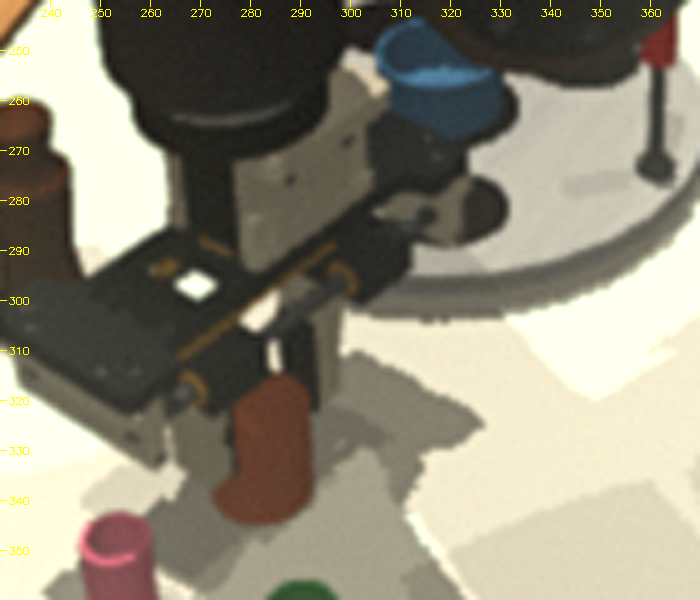

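Emit:
{"name": "jog_arm", "arguments": {"motion": [{"dx": -0.02,"dy": 0,"dz": 0,"twist": 0},{"dx": -0.05,"dy": 0,"dz": 0,"twist": 0},{"dx": -0.09,"dy": 0,"dz": 0,"twist": 0},{"dx": -0.12,"dy": -0.002,"dz": -0.005,"twist": 0},{"dx": -0.1355,"dy": -0.01,"dz": -0.024,"twist": 0},{"dx": -0.1355,"dy": -0.022,"dz": -0.053,"twist": 0},{"dx": -0.1355,"dy": -0.036,"dz": -0.086,"twist": 0},{"dx": -0.1355,"dy": -0.05,"dz": -0.12,"twist": 0},{"dx": -0.1355,"dy": -0.064,"dz": -0.154,"twist": 0},{"dx": -0.1355,"dy": -0.078,"dz": -0.187,"twist": 0},{"dx": -0.1355,"dy": -0.089,"dz": -0.213,"twist": 0},{"dx": -0.1355,"dy": -0.096,"dz": -0.23,"twist": 0},{"dx": -0.1355,"dy": -0.0988,"dz": -0.2367,"twist": 0},{"dx": -0.1355,"dy": -0.0988,"dz": -0.2367,"twist": 0},{"dx": -0.1355,"dy": -0.0988,"dz": -0.2367,"twist": 0},{"dx": -0.1355,"dy": -0.0988,"dz": -0.2367,"twist": 0}]}}

```text
t: 9.57
eef_pos: [0.5628, 0.0246, 0.1792]
ee_rot: [1.83, 1.571, 2.965]
force: [-0.4, -0.4, -0.9]
width: 0.0451
```

```bash
python3 - <<'E'
from h import *
go((.5625,.0237,.0775,None))
im=shot("side","s6"); crop(im,240,150,400,300,5,"s6c")
E
```

```text
t 9.57 pos [0.5628 0.0246 0.1792] xaxis [-0.  0. -1.] jaw 65.0 w 0.0451 F [-0.4 -0.4 -0.9] q [ 0.39  0.22 -0.32 -0.   -1.03 -2.4 ]
(0.5625, 0.0237, 0.0775, None) dx 0.1017 dy -0.0002 dz -0.0010 twist 0.0
```

View pics/s6c.png

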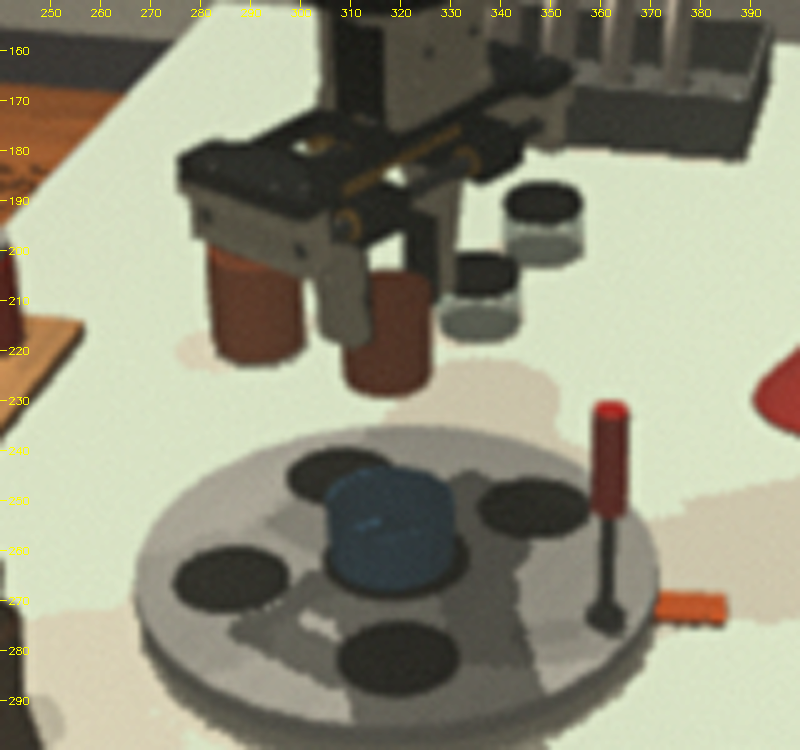

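Emit:
{"name": "jog_arm", "arguments": {"motion": [{"dx": 0.025,"dy": 0,"dz": -0.001,"twist": 0},{"dx": 0.045,"dy": 0,"dz": -0.001,"twist": 0},{"dx": 0.06,"dy": 0,"dz": -0.001,"twist": 0},{"dx": 0.075,"dy": 0,"dz": -0.001,"twist": 0},{"dx": 0.088,"dy": 0,"dz": -0.001,"twist": 0},{"dx": 0.096,"dy": 0,"dz": -0.001,"twist": 0},{"dx": 0.1,"dy": 0,"dz": -0.001,"twist": 0},{"dx": 0.101,"dy": 0,"dz": -0.001,"twist": 0},{"dx": 0.101,"dy": 0,"dz": -0.001,"twist": 0},{"dx": 0.101,"dy": 0,"dz": -0.001,"twist": 0}]}}

```text
t: 10.45
eef_pos: [0.5628, 0.0233, 0.0792]
ee_rot: [-0.873, 1.57, 0.261]
force: [-0.2, -0.3, -0.0]
width: 0.0455
```

```bash
python3 - <<'E'
from h import *
go((.5625,.0237,.0775,None))
im=shot("side","s7"); crop(im,240,150,400,300,5,"s7c")
E
```

```text
t 10.45 pos [0.5628 0.0233 0.0792] xaxis [ 0.001  0.    -1.   ] jaw 65.0 w 0.0455 F [-0.2 -0.3 -0. ] q [ 0.39  0.33 -0.44  0.   -0.8  -2.4 ]
(0.5625, 0.0237, 0.0775, None) dx 0.0017 dy 0.0005 dz 0.0002 twist 0.0
```

View pics/s7c.png

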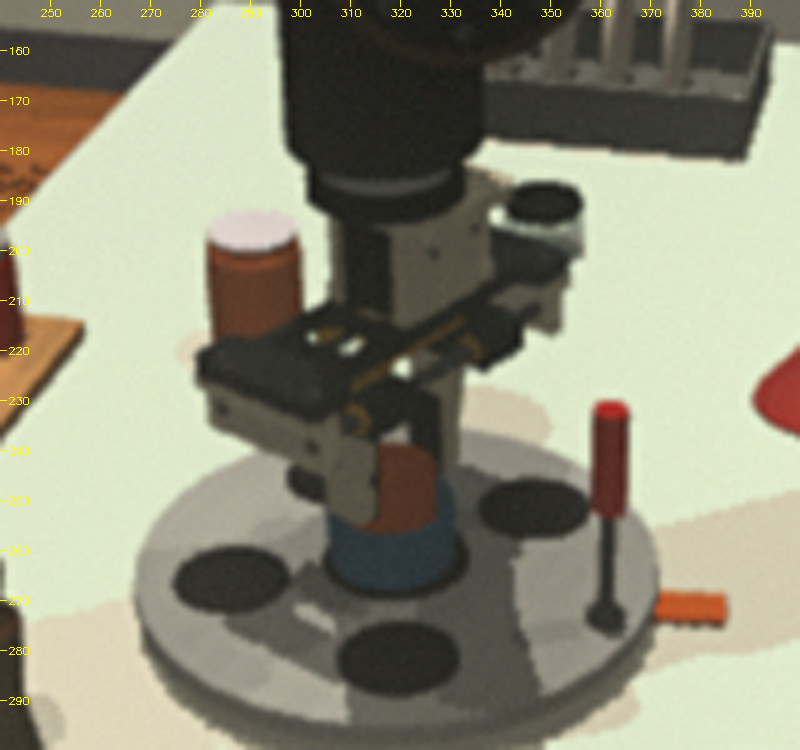

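Brown is inside the blue rim and the force is about 0. I'll lower another 1.5 mm, release and lift.

Emit:
{"name": "jog_arm", "arguments": {"motion": [{"dx": 0.0015,"dy": 0,"dz": 0,"twist": 0},{"dx": 0.0015,"dy": 0,"dz": 0,"twist": 0},{"dx": 0.0015,"dy": 0,"dz": 0,"twist": 0}]}}

```text
t: 10.75
eef_pos: [0.5628, 0.0231, 0.0775]
ee_rot: [-0.821, 1.57, 0.313]
force: [0.6, 0.4, 1.7]
width: 0.0454
```

Emit:
{"name": "jog_arm", "arguments": {"motion": [{"dx": 0,"dy": 0,"dz": 0,"twist": 0},{"dx": 0,"dy": 0,"dz": 0,"twist": 0},{"dx": 0,"dy": 0,"dz": 0,"twist": 0},{"dx": 0,"dy": 0,"dz": 0,"twist": 0},{"dx": 0,"dy": 0,"dz": 0,"twist": 0},{"dx": -0.03,"dy": 0,"dz": 0,"twist": 0},{"dx": -0.06,"dy": 0,"dz": 0,"twist": 0},{"dx": -0.1,"dy": 0,"dz": 0,"twist": 0},{"dx": -0.1,"dy": 0,"dz": 0,"twist": 0},{"dx": -0.1,"dy": 0,"dz": 0,"twist": 0},{"dx": -0.1,"dy": 0,"dz": 0,"twist": 0}], "gripper": 0.07}}

```text
t: 11.67
eef_pos: [0.562, 0.023, 0.1769]
ee_rot: [0.039, 1.57, 1.173]
force: [-0.1, -0.1, -0.9]
width: 0.0699
```

```bash
python3 - <<'E'
from h import *
go((.516,.3915,.18,55))
im=shot("side","s8"); crop(im,240,150,400,300,5,"s8c")
E
```

```text
t 11.67 pos [0.562  0.023  0.1769] xaxis [ 0.     0.001 -1.   ] jaw 65.0 w 0.0699 F [-0.1 -0.1 -0.9] q [ 0.39  0.22 -0.33 -0.   -1.02 -2.4 ]
(0.516, 0.3915, 0.18, 55) dx -0.0029 dy 0.1976 dz 0.3144 twist 10.0
```

View pics/s8c.png

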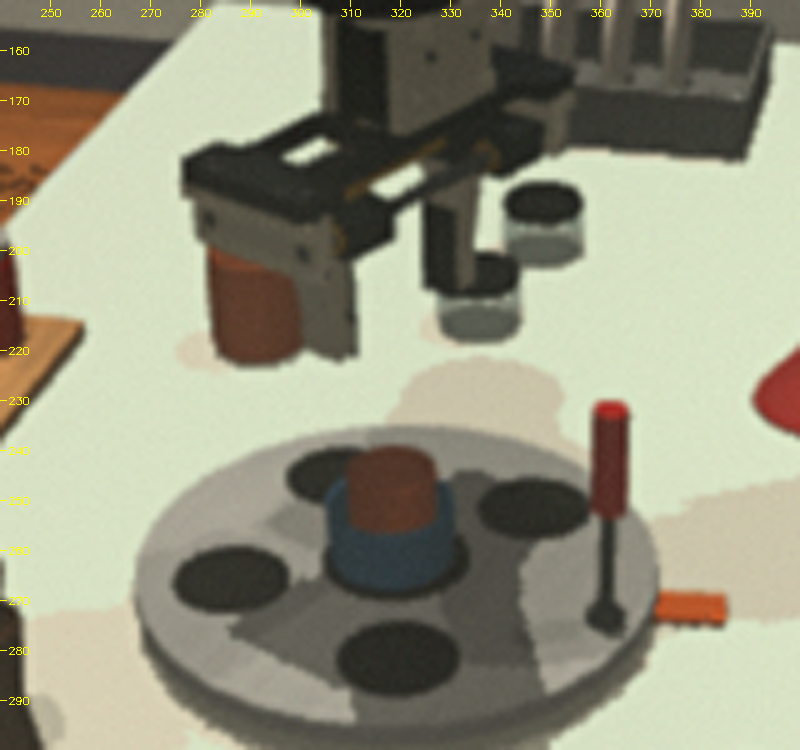

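Brown is nested in blue. I'll flip the wrist half a turn, which keeps j6 in range and the fingers clear of the look-alikes, while moving over the green dish.

Emit:
{"name": "jog_arm", "arguments": {"motion": [{"dx": -0.01,"dy": 0.01,"dz": 0.015,"twist": -7},{"dx": -0.01,"dy": 0.03,"dz": 0.045,"twist": -14},{"dx": -0.01,"dy": 0.05,"dz": 0.08,"twist": -21},{"dx": -0.01,"dy": 0.07,"dz": 0.11,"twist": -28},{"dx": -0.01,"dy": 0.09,"dz": 0.14,"twist": -35},{"dx": -0.01,"dy": 0.11,"dz": 0.17,"twist": -42},{"dx": -0.01,"dy": 0.13,"dz": 0.2,"twist": -49},{"dx": -0.01,"dy": 0.15,"dz": 0.23,"twist": -56},{"dx": -0.01,"dy": 0.17,"dz": 0.26,"twist": -63},{"dx": -0.01,"dy": 0.185,"dz": 0.29,"twist": -70},{"dx": -0.01,"dy": 0.193,"dz": 0.305,"twist": -77},{"dx": -0.01,"dy": 0.1976,"dz": 0.3144,"twist": -84},{"dx": -0.01,"dy": 0.1976,"dz": 0.3144,"twist": -91},{"dx": -0.01,"dy": 0.1976,"dz": 0.3144,"twist": -98},{"dx": -0.01,"dy": 0.1976,"dz": 0.3144,"twist": -105},{"dx": -0.01,"dy": 0.1976,"dz": 0.3144,"twist": -112},{"dx": -0.01,"dy": 0.1976,"dz": 0.3144,"twist": -119},{"dx": -0.01,"dy": 0.1976,"dz": 0.3144,"twist": -126},{"dx": -0.01,"dy": 0.1976,"dz": 0.3144,"twist": -133},{"dx": -0.01,"dy": 0.1976,"dz": 0.3144,"twist": -140}], "gripper": 0.046}}

```text
t: 13.38
eef_pos: [0.5157, 0.3909, 0.1849]
ee_rot: [0.441, 1.568, -2.259]
force: [-0.1, -1.0, -0.3]
width: 0.0461
```

Emit:
{"name": "jog_arm", "arguments": {"motion": [{"dx": 0,"dy": 0,"dz": 0,"twist": -7},{"dx": 0,"dy": 0,"dz": 0,"twist": -14},{"dx": 0,"dy": 0,"dz": 0,"twist": -21},{"dx": 0,"dy": 0,"dz": 0,"twist": -28},{"dx": 0,"dy": 0,"dz": 0,"twist": -30},{"dx": 0,"dy": 0,"dz": 0,"twist": -30},{"dx": 0,"dy": 0,"dz": 0,"twist": -30}]}}

```text
t: 13.97
eef_pos: [0.5159, 0.391, 0.1854]
ee_rot: [-0.087, 1.568, -2.271]
force: [0.0, -0.3, 0.3]
width: 0.0463
```

```bash
python3 - <<'E'
from h import *
go((.516,.3915,.10,55),(.516,.3915,.058,55))
im=shot("side","s9"); crop(im,200,280,360,420,5,"s9c")
im=shot("top","t9"); crop(im,265,185,395,320,4,"t9c")
E
```

```text
t 13.97 pos [0.5159 0.391  0.1854] xaxis [-0.002 -0.002 -1.   ] jaw -125.1 w 0.0463 F [ 0.  -0.3  0.3] q [ 0.95  0.35 -0.12 -0.   -1.1   0.01]
(0.516, 0.3915, 0.1, 55) dx 0.0854 dy -0.0001 dz -0.0007 twist -0.1
(0.516, 0.3915, 0.058, 55) dx 0.1274 dy -0.0001 dz -0.0008 twist -0.1
```

View pics/s9c.png

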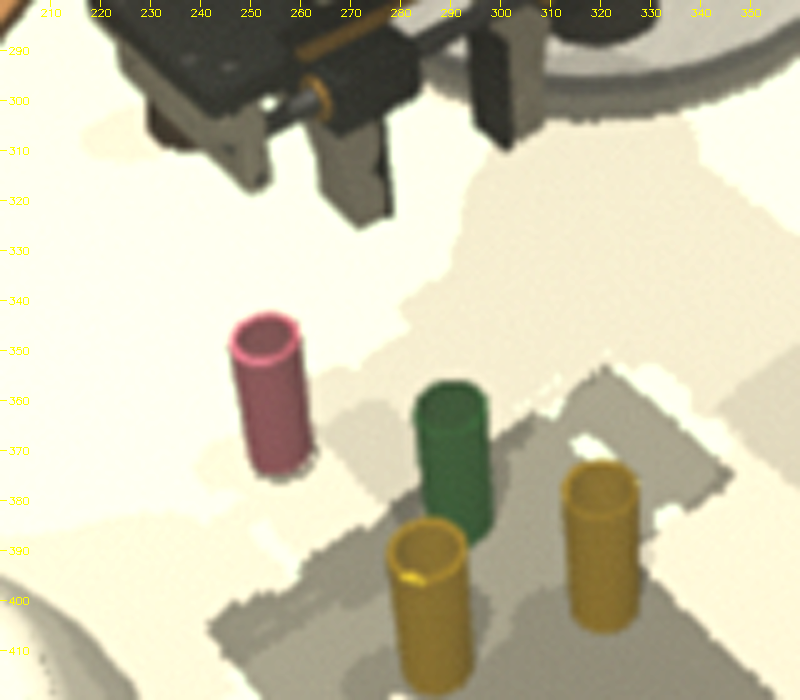

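View pics/t9c.png

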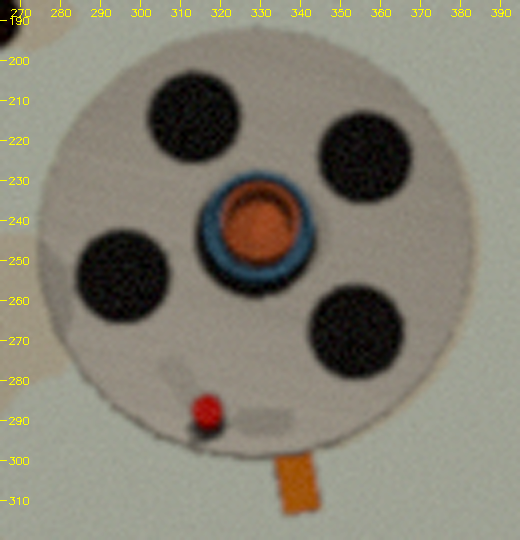

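Brown sits seated and centred in blue (top pixel 330,241). The green dish (side pixel 290,360) lies between the open fingers, clear of pink and yellow. Descending.

Emit:
{"name": "jog_arm", "arguments": {"motion": [{"dx": 0.035,"dy": 0,"dz": -0.0007,"twist": 0},{"dx": 0.07,"dy": 0,"dz": -0.0007,"twist": 0},{"dx": 0.1,"dy": 0,"dz": -0.0007,"twist": 0},{"dx": 0.12,"dy": 0,"dz": -0.0007,"twist": 0},{"dx": 0.1274,"dy": 0,"dz": -0.0007,"twist": 0},{"dx": 0.1274,"dy": 0,"dz": -0.0007,"twist": 0},{"dx": 0.1274,"dy": 0,"dz": -0.0007,"twist": 0},{"dx": 0.1274,"dy": 0,"dz": -0.0007,"twist": 0}]}}

```text
t: 14.73
eef_pos: [0.5175, 0.393, 0.0613]
ee_rot: [2.964, 1.568, 0.782]
force: [0.1, -0.5, -0.1]
width: 0.0461
```

Emit:
{"name": "jog_arm", "arguments": {"motion": [{"dx": 0,"dy": 0,"dz": 0,"twist": 0},{"dx": 0,"dy": 0,"dz": 0,"twist": 0},{"dx": 0,"dy": 0,"dz": 0,"twist": 0},{"dx": 0,"dy": 0,"dz": 0,"twist": 0},{"dx": 0,"dy": 0,"dz": 0,"twist": 0},{"dx": 0,"dy": 0,"dz": 0,"twist": 0},{"dx": 0,"dy": 0,"dz": 0,"twist": 0}], "gripper": 0.015, "newtons": 20}}

```text
t: 15.32
eef_pos: [0.5171, 0.3924, 0.0605]
ee_rot: [2.874, 1.569, 0.693]
force: [-1.3, -0.4, 6.1]
width: 0.0273
```

```bash
python3 - <<'E'
from h import *
print(w("top",329.6,241,.081))
go((.516,.3915,.24,None),(.5625,.0237,.24,None))
im=shot("side","s10"); crop(im,200,280,360,420,5,"s10c")
E
```

```text
[0.56173295 0.0228929  0.081     ]
t 15.32 pos [0.5171 0.3924 0.0605] xaxis [ 0.001  0.001 -1.   ] jaw -125.0 w 0.0273 F [-1.3 -0.4  6.1] q [ 0.95  0.47 -0.26  0.   -0.84  0.01]
(0.516, 0.3915, 0.24, None) dx -0.1795 dy -0.0003 dz 0.0011 twist 0.0
(0.5625, 0.0237, 0.24, None) dx -0.1798 dy 0.2488 dz 0.2757 twist 0.0
```

View pics/s10c.png

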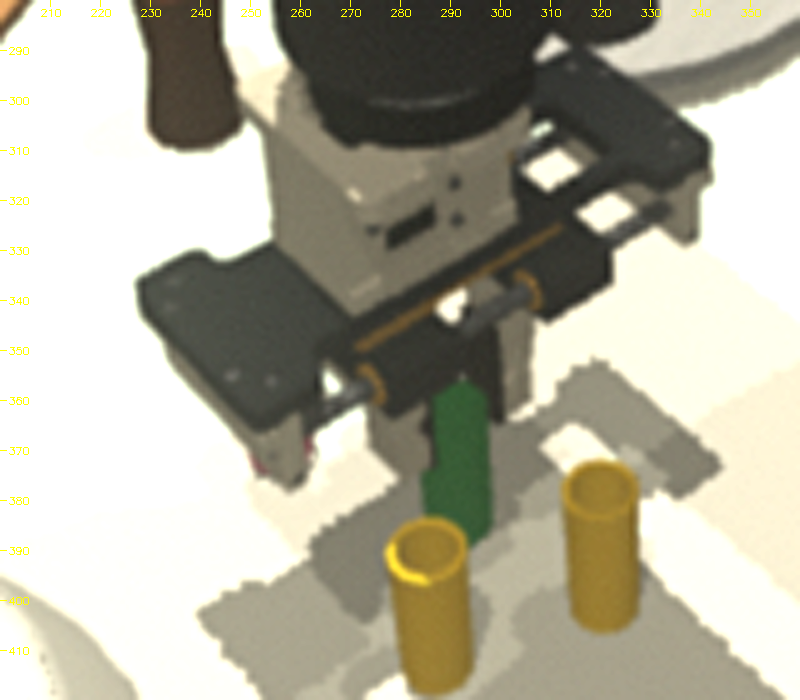

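Emit:
{"name": "jog_arm", "arguments": {"motion": [{"dx": -0.02,"dy": 0,"dz": 0,"twist": 0},{"dx": -0.05,"dy": 0,"dz": 0,"twist": 0},{"dx": -0.09,"dy": 0,"dz": 0,"twist": 0},{"dx": -0.13,"dy": 0.005,"dz": 0.006,"twist": 0},{"dx": -0.155,"dy": 0.02,"dz": 0.022,"twist": 0},{"dx": -0.16,"dy": 0.045,"dz": 0.05,"twist": 0},{"dx": -0.16,"dy": 0.07,"dz": 0.078,"twist": 0},{"dx": -0.16,"dy": 0.095,"dz": 0.105,"twist": 0},{"dx": -0.16,"dy": 0.12,"dz": 0.133,"twist": 0},{"dx": -0.16,"dy": 0.145,"dz": 0.161,"twist": 0},{"dx": -0.16,"dy": 0.17,"dz": 0.188,"twist": 0},{"dx": -0.16,"dy": 0.195,"dz": 0.216,"twist": 0},{"dx": -0.16,"dy": 0.22,"dz": 0.244,"twist": 0},{"dx": -0.16,"dy": 0.238,"dz": 0.264,"twist": 0},{"dx": -0.16,"dy": 0.246,"dz": 0.273,"twist": 0},{"dx": -0.16,"dy": 0.249,"dz": 0.276,"twist": 0},{"dx": -0.16,"dy": 0.249,"dz": 0.276,"twist": 0},{"dx": -0.16,"dy": 0.249,"dz": 0.276,"twist": 0},{"dx": -0.16,"dy": 0.249,"dz": 0.276,"twist": 0}]}}

```text
t: 16.95
eef_pos: [0.5621, 0.0241, 0.2195]
ee_rot: [-1.85, 1.571, 2.252]
force: [0.1, 0.8, -0.7]
width: 0.0273
```

```bash
python3 - <<'E'
from h import *
go((.562,.0233,.0985,None))
im=shot("side","s11"); crop(im,240,130,400,290,5,"s11c")
E
```

```text
t 16.95 pos [0.5621 0.0241 0.2195] xaxis [-0.  0. -1.] jaw -125.0 w 0.0273 F [ 0.1  0.8 -0.7] q [ 0.39  0.19 -0.27 -0.   -1.12  0.57]
(0.562, 0.0233, 0.0985, None) dx 0.1210 dy 0.0004 dz 0.0008 twist 0.0
```

View pics/s11c.png

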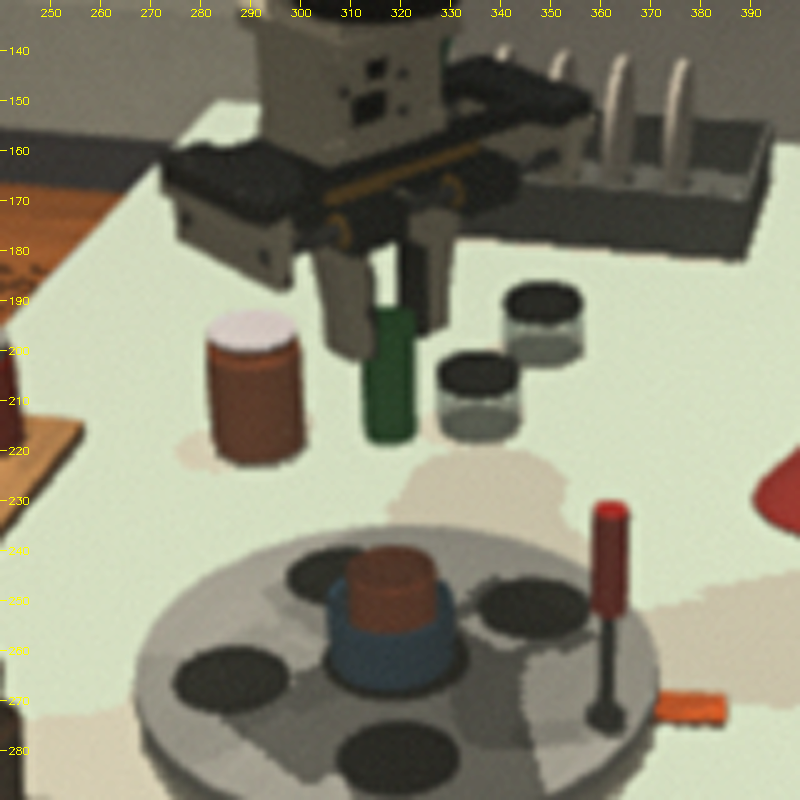

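The green dish hangs upright over the brown one (side u 318 for both). Lowering.

Emit:
{"name": "jog_arm", "arguments": {"motion": [{"dx": 0.03,"dy": 0.0004,"dz": 0.0008,"twist": 0},{"dx": 0.06,"dy": 0.0004,"dz": 0.0008,"twist": 0},{"dx": 0.075,"dy": 0.0004,"dz": 0.0008,"twist": 0},{"dx": 0.09,"dy": 0.0004,"dz": 0.0008,"twist": 0},{"dx": 0.103,"dy": 0.0004,"dz": 0.0008,"twist": 0},{"dx": 0.113,"dy": 0.0004,"dz": 0.0008,"twist": 0},{"dx": 0.119,"dy": 0.0004,"dz": 0.0008,"twist": 0},{"dx": 0.121,"dy": 0.0004,"dz": 0.0008,"twist": 0},{"dx": 0.122,"dy": 0.0004,"dz": 0.0008,"twist": 0},{"dx": 0.122,"dy": 0.0004,"dz": 0.0008,"twist": 0},{"dx": 0.122,"dy": 0.0004,"dz": 0.0008,"twist": 0}]}}

```text
t: 17.92
eef_pos: [0.5624, 0.0225, 0.0986]
ee_rot: [2.182, 1.57, 0.0]
force: [-2.7, 0.3, 5.1]
width: 0.0274
```

```bash
python3 - <<'E'
from h import *
go((.562,.0233,.0985,None))
im=shot("side","s12"); crop(im,240,130,400,290,5,"s12c")
E
```

```text
t 17.92 pos [0.5624 0.0225 0.0986] xaxis [ 0.001  0.    -1.   ] jaw -125.0 w 0.0274 F [-2.7  0.3  5.1] q [ 0.39  0.31 -0.42  0.   -0.85  0.57]
(0.562, 0.0233, 0.0985, None) dx 0.0001 dy -0.0008 dz -0.0004 twist 0.0
```

View pics/s12c.png

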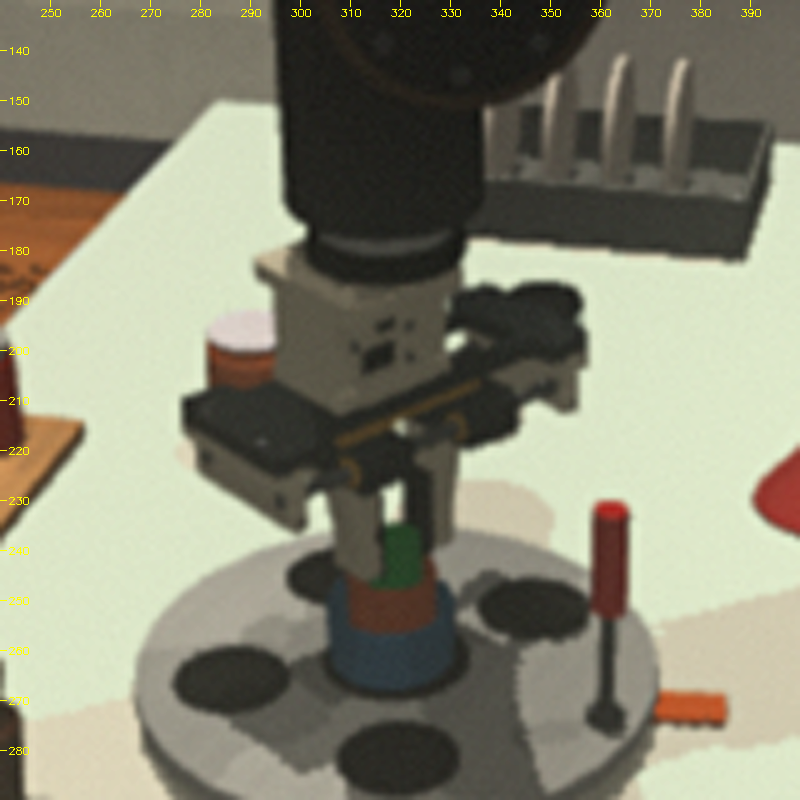

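Green is in the brown dish at seating height, with 5 N of contact. Releasing.

Emit:
{"name": "jog_arm", "arguments": {"motion": [{"dx": 0,"dy": 0,"dz": 0,"twist": 0},{"dx": 0,"dy": 0,"dz": 0,"twist": 0},{"dx": 0,"dy": 0,"dz": 0,"twist": 0},{"dx": 0,"dy": 0,"dz": 0,"twist": 0},{"dx": 0,"dy": 0,"dz": 0,"twist": 0},{"dx": -0.03,"dy": 0,"dz": 0,"twist": 0},{"dx": -0.06,"dy": 0,"dz": 0,"twist": 0},{"dx": -0.1,"dy": 0,"dz": 0,"twist": 0},{"dx": -0.1,"dy": 0,"dz": 0,"twist": 0},{"dx": -0.1,"dy": 0,"dz": 0,"twist": 0},{"dx": -0.1,"dy": 0,"dz": 0,"twist": 0}], "gripper": 0.05}}

```text
t: 18.88
eef_pos: [0.5617, 0.0223, 0.1974]
ee_rot: [-2.803, 1.57, 1.298]
force: [-0.1, -0.7, -1.0]
width: 0.0501
```

```bash
python3 - <<'E'
from h import *
go((.590,-.278,.18,55))
E
```

```text
t 18.88 pos [0.5617 0.0223 0.1974] xaxis [ 0.     0.001 -1.   ] jaw -125.0 w 0.0501 F [-0.1 -0.7 -1. ] q [ 0.39  0.2  -0.3  -0.   -1.07  0.57]
(0.59, -0.278, 0.18, 55) dx 0.0172 dy 0.1956 dz 0.2296 twist -0.0
```

Emit:
{"name": "jog_arm", "arguments": {"motion": [{"dx": 0,"dy": 0.02,"dz": 0.023,"twist": 0},{"dx": 0.017,"dy": 0.1956,"dz": 0.2296,"twist": 0},{"dx": 0.017,"dy": 0.1956,"dz": 0.2296,"twist": 0},{"dx": 0.017,"dy": 0.1956,"dz": 0.2296,"twist": 0},{"dx": 0.017,"dy": 0.1956,"dz": 0.2296,"twist": 0},{"dx": 0.017,"dy": 0.1956,"dz": 0.2296,"twist": 0},{"dx": 0.017,"dy": 0.1956,"dz": 0.2296,"twist": 0},{"dx": 0.017,"dy": 0.1956,"dz": 0.2296,"twist": 0},{"dx": 0.017,"dy": 0.1956,"dz": 0.2296,"twist": 0},{"dx": 0.017,"dy": 0.1956,"dz": 0.2296,"twist": 0},{"dx": 0.017,"dy": 0.1956,"dz": 0.2296,"twist": 0},{"dx": 0.017,"dy": 0.1956,"dz": 0.2296,"twist": 0},{"dx": 0.017,"dy": 0.1956,"dz": 0.2296,"twist": 0}], "gripper": 0.08}}

```text
t: 19.97
eef_pos: [0.5905, -0.2769, 0.1805]
ee_rot: [-1.593, 1.571, 2.51]
force: [0.8, 0.2, -0.3]
width: 0.0802
```

```bash
python3 - <<'E'
from h import *
go((.590,-.278,.024,55))
im=shot("top","t13");crop(im,265,185,395,320,4,"t13c")
im=shot("side","s13");crop(im,320,120,440,240,6,"s13c")
E
```

```text
t 19.97 pos [ 0.5905 -0.2769  0.1805] xaxis [-0.  0. -1.] jaw -124.9 w 0.0802 F [ 0.8  0.2 -0.3] q [-0.14  0.36 -0.12 -0.   -1.09  1.1 ]
(0.59, -0.278, 0.024, 55) dx 0.1565 dy 0.0003 dz 0.0012 twist 0.1
```

View pics/t13.png

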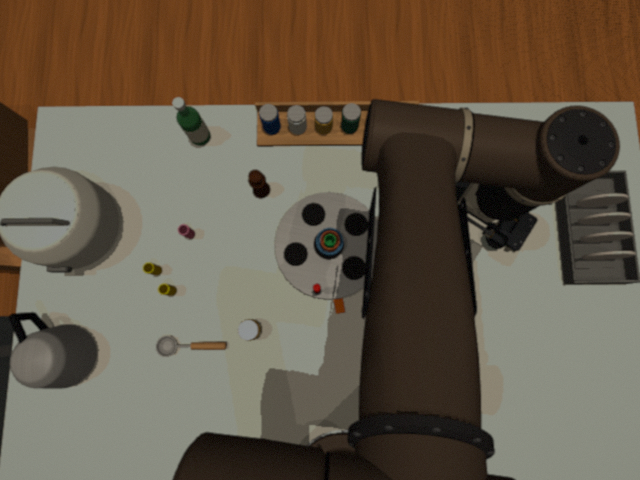

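View pics/s13c.png

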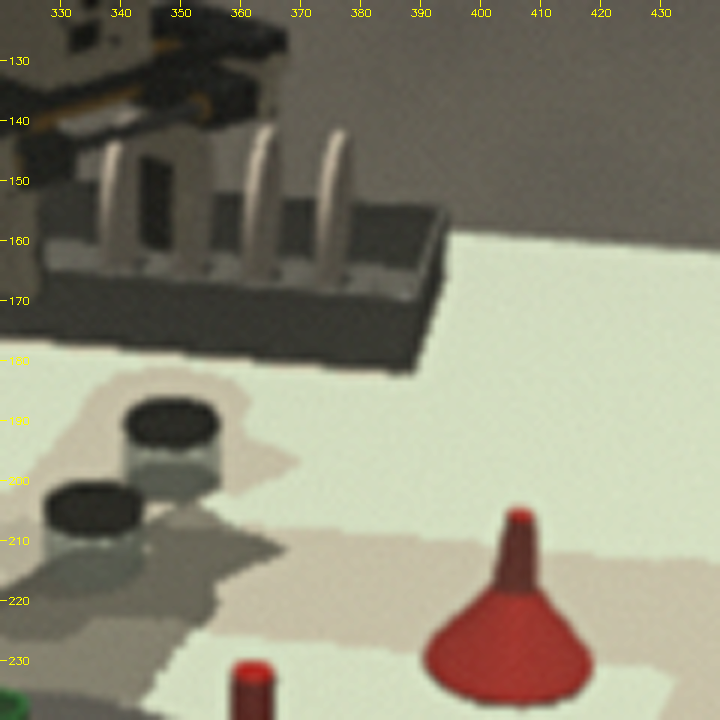

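```bash
python3 - <<'E'
from h import *
for y in(-.278,-.272,-.266):
  for z in (0,.04):
    a=np.array([px("side",(.590+.027*np.cos(t),y+.027*np.sin(t),z)) for t in np.linspace(0,6.28,60)]); print(y,z,a.min(0).round(1),a.max(0).round(1))
    a=np.array([px("top",(.590+.027*np.cos(t),y+.027*np.sin(t),z)) for t in np.linspace(0,6.28,60)]); print("   top",a.min(0).round(1),a.max(0).round(1))
E
```

```text
-0.278 0 [327.4 210.5] [344.3 218.6]
   top [436.6 224. ] [457.8 244.9]
-0.278 0.04 [327.2 199.4] [344.4 207.3]
   top [440.6 220.7] [462.6 242.2]
-0.272 0 [326.9 211.3] [343.9 219.6]
   top [434.3 224.1] [455.5 244.9]
-0.272 0.04 [326.7 200.2] [344.  208.2]
   top [438.2 220.7] [460.2 242.2]
-0.266 0 [326.4 212.2] [343.5 220.5]
   top [431.9 224.1] [453.1 244.9]
-0.266 0.04 [326.2 201.1] [343.6 209.1]
   top [435.8 220.7] [457.7 242.3]
```

Both views agree on jar A at (0.590, -0.277). Descending and gripping.

Emit:
{"name": "jog_arm", "arguments": {"motion": [{"dx": 0.04,"dy": 0.0003,"dz": 0.0005,"twist": 0},{"dx": 0.08,"dy": 0.0003,"dz": 0.0005,"twist": 0},{"dx": 0.11,"dy": 0.0003,"dz": 0.0005,"twist": 0},{"dx": 0.135,"dy": 0.0003,"dz": 0.0005,"twist": 0},{"dx": 0.15,"dy": 0.0003,"dz": 0.0005,"twist": 0},{"dx": 0.1575,"dy": 0.0003,"dz": 0.0005,"twist": 0},{"dx": 0.1575,"dy": 0.0003,"dz": 0.0005,"twist": 0},{"dx": 0.1575,"dy": 0.0003,"dz": 0.0005,"twist": 0},{"dx": 0.1575,"dy": 0.0003,"dz": 0.0005,"twist": 0}]}}

```text
t: 20.82
eef_pos: [0.5915, -0.2787, 0.0247]
ee_rot: [1.92, 1.568, -0.261]
force: [-0.7, -0.7, 0.7]
width: 0.0803
```

Emit:
{"name": "jog_arm", "arguments": {"motion": [{"dx": 0,"dy": 0,"dz": 0,"twist": 0},{"dx": 0,"dy": 0,"dz": 0,"twist": 0},{"dx": 0,"dy": 0,"dz": 0,"twist": 0},{"dx": 0,"dy": 0,"dz": 0,"twist": 0},{"dx": 0,"dy": 0,"dz": 0,"twist": 0},{"dx": 0,"dy": 0,"dz": 0,"twist": 0},{"dx": 0,"dy": 0,"dz": 0,"twist": 0}], "gripper": 0.04, "newtons": 20}}

```text
t: 21.4
eef_pos: [0.5905, -0.2787, 0.0235]
ee_rot: [1.837, 1.57, -0.345]
force: [-1.4, 1.6, 3.8]
width: 0.0536
```

```bash
python3 - <<'E'
from h import *
go((.590,-.278,.2,None),(.6401,.0617,.2,116),(.6135,-.0440,.2,35))
im=shot("side","s14");crop(im,300,140,400,240,6,"s14c")
E
```

```text
t 21.4 pos [ 0.5905 -0.2787  0.0235] xaxis [ 0. -0. -1.] jaw -125.0 w 0.0536 F [-1.4  1.6  3.8] q [-0.14  0.52 -0.27  0.   -0.78  1.1 ]
(0.59, -0.278, 0.2, None) dx -0.1765 dy -0.0008 dz -0.0003 twist 0.0
(0.6401, 0.0617, 0.2, 116) dx -0.1766 dy -0.1547 dz -0.3072 twist -61.0
(0.6135, -0.044, 0.2, 35) dx -0.1766 dy -0.1158 dz -0.2054 twist 20.0
```

View pics/s14c.png

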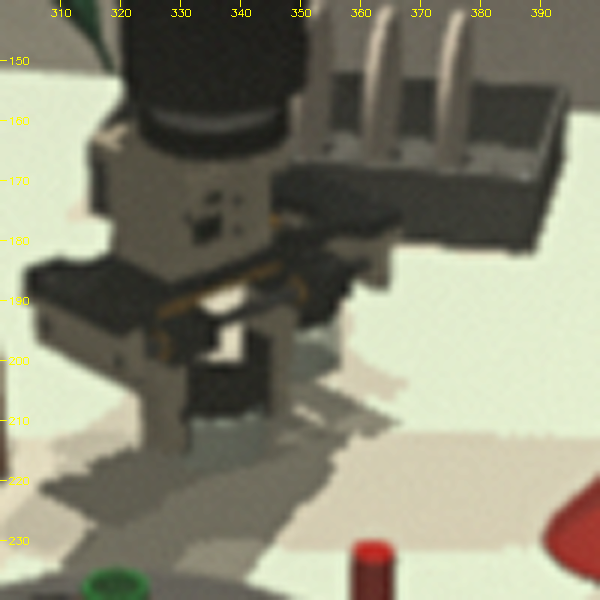

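Emit:
{"name": "jog_arm", "arguments": {"motion": [{"dx": -0.02,"dy": 0,"dz": 0,"twist": 0},{"dx": -0.05,"dy": 0,"dz": 0,"twist": 0},{"dx": -0.09,"dy": 0,"dz": 0,"twist": 0},{"dx": -0.13,"dy": 0,"dz": 0,"twist": 0},{"dx": -0.165,"dy": -0.008,"dz": -0.015,"twist": -3},{"dx": -0.1766,"dy": -0.022,"dz": -0.043,"twist": -9},{"dx": -0.1766,"dy": -0.037,"dz": -0.073,"twist": -15},{"dx": -0.1766,"dy": -0.052,"dz": -0.103,"twist": -21},{"dx": -0.1766,"dy": -0.067,"dz": -0.132,"twist": -27},{"dx": -0.1766,"dy": -0.082,"dz": -0.162,"twist": -33},{"dx": -0.1766,"dy": -0.097,"dz": -0.191,"twist": -39},{"dx": -0.1766,"dy": -0.112,"dz": -0.221,"twist": -45},{"dx": -0.1766,"dy": -0.127,"dz": -0.25,"twist": -51},{"dx": -0.1766,"dy": -0.14,"dz": -0.276,"twist": -56},{"dx": -0.1766,"dy": -0.15,"dz": -0.296,"twist": -60},{"dx": -0.1766,"dy": -0.1555,"dz": -0.3064,"twist": -61},{"dx": -0.1766,"dy": -0.1555,"dz": -0.3064,"twist": -61},{"dx": -0.1766,"dy": -0.1555,"dz": -0.3064,"twist": -61},{"dx": -0.1766,"dy": -0.1555,"dz": -0.3064,"twist": -61}]}}

```text
t: 23.03
eef_pos: [0.6386, 0.0607, 0.1993]
ee_rot: [-1.689, 1.57, -2.808]
force: [0.3, -0.7, -1.1]
width: 0.0536
```

```bash
python3 - <<'E'
from h import *
go((.639,.0615,.0520,None))
im=shot("side","s15");crop(im,240,130,400,290,5,"s15c")
E
```

```text
t 23.03 pos [0.6386 0.0607 0.1993] xaxis [-0.001 -0.    -1.   ] jaw -64.1 w 0.0536 F [ 0.3 -0.7 -1.1] q [ 0.4   0.33 -0.12 -0.   -1.12  1.62]
(0.639, 0.0615, 0.052, None) dx 0.1473 dy 0.0008 dz -0.0005 twist 0.0
```

View pics/s15c.png

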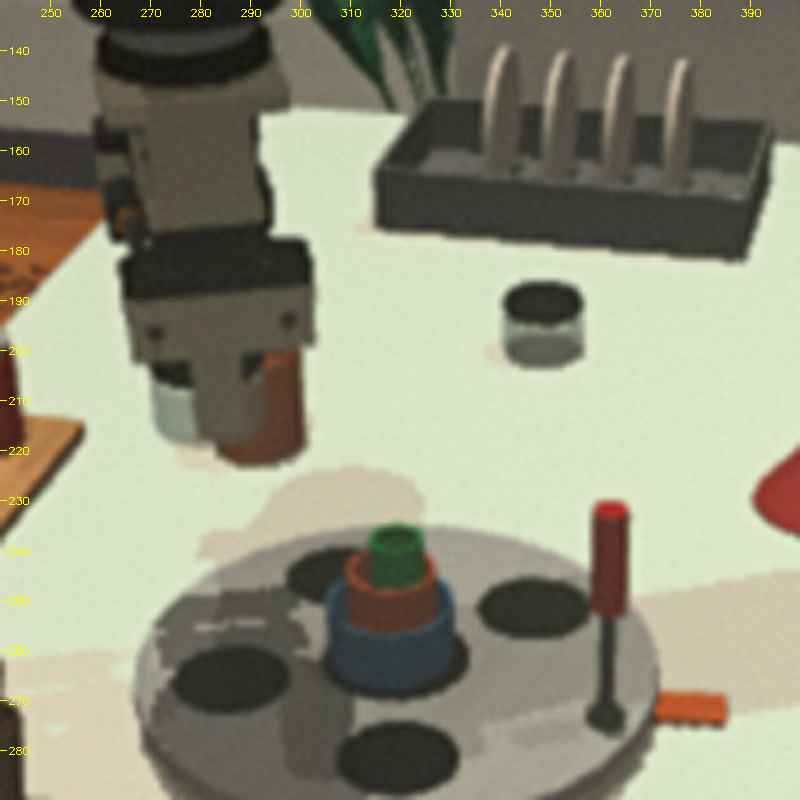

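The nest looks right, with green standing in brown in blue. The jar hangs over pad 3 (side pixel 286,266). Lowering and releasing.

Emit:
{"name": "jog_arm", "arguments": {"motion": [{"dx": 0.035,"dy": 0.0008,"dz": -0.0005,"twist": 0},{"dx": 0.075,"dy": 0.0008,"dz": -0.0005,"twist": 0},{"dx": 0.105,"dy": 0.0008,"dz": -0.0005,"twist": 0},{"dx": 0.125,"dy": 0.0008,"dz": -0.0005,"twist": 0},{"dx": 0.138,"dy": 0.0008,"dz": -0.0005,"twist": 0},{"dx": 0.145,"dy": 0.0008,"dz": -0.0005,"twist": 0},{"dx": 0.1475,"dy": 0.0008,"dz": -0.0005,"twist": 0},{"dx": 0.1485,"dy": 0.0008,"dz": -0.0005,"twist": 0},{"dx": 0.1485,"dy": 0.0008,"dz": -0.0005,"twist": 0},{"dx": 0.1485,"dy": 0.0008,"dz": -0.0005,"twist": 0}]}}

```text
t: 23.92
eef_pos: [0.6401, 0.0622, 0.0521]
ee_rot: [1.459, 1.569, 0.341]
force: [-0.1, -0.6, -0.4]
width: 0.0538
```

Emit:
{"name": "jog_arm", "arguments": {"motion": [{"dx": 0,"dy": 0,"dz": 0,"twist": 0},{"dx": 0,"dy": 0,"dz": 0,"twist": 0},{"dx": 0,"dy": 0,"dz": 0,"twist": 0},{"dx": 0,"dy": 0,"dz": 0,"twist": 0},{"dx": 0,"dy": 0,"dz": 0,"twist": 0},{"dx": -0.03,"dy": 0,"dz": 0,"twist": 0},{"dx": -0.06,"dy": 0,"dz": 0,"twist": 0},{"dx": -0.1,"dy": 0,"dz": 0,"twist": 0},{"dx": -0.13,"dy": 0,"dz": 0,"twist": 0},{"dx": -0.13,"dy": 0,"dz": 0,"twist": 0},{"dx": -0.13,"dy": 0,"dz": 0,"twist": 0},{"dx": -0.13,"dy": 0,"dz": 0,"twist": 0}], "gripper": 0.07}}

```text
t: 24.92
eef_pos: [0.639, 0.0623, 0.181]
ee_rot: [-3.083, 1.57, 2.083]
force: [-0.1, 0.4, -0.6]
width: 0.0698
```

```bash
python3 - <<'E'
from h import *
go((.5725,-.387,.18,90))
im=shot("side","s16");crop(im,240,130,400,290,5,"s16c")
E
```

```text
t 24.92 pos [0.639  0.0623 0.181 ] xaxis [-0.  0. -1.] jaw -64.0 w 0.0698 F [-0.1  0.4 -0.6] q [ 0.4   0.34 -0.14 -0.   -1.08  1.62]
(0.5725, -0.387, 0.18, 90) dx 0.0008 dy -0.2565 dz 0.3749 twist 26.0
```

View pics/s16c.png

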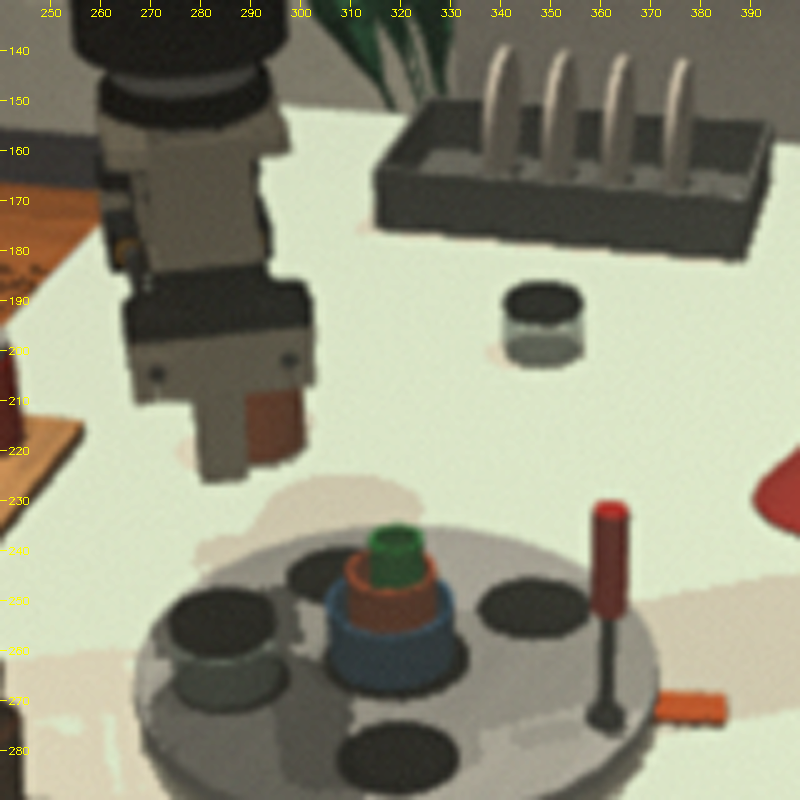

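The jar stands on pad 3. On to jar B at (0.5725, -0.387).

Emit:
{"name": "jog_arm", "arguments": {"motion": [{"dx": 0,"dy": -0.01,"dz": 0.014,"twist": 7},{"dx": 0,"dy": -0.03,"dz": 0.043,"twist": 14},{"dx": 0,"dy": -0.05,"dz": 0.073,"twist": 21},{"dx": 0,"dy": -0.07,"dz": 0.102,"twist": 28},{"dx": 0,"dy": -0.09,"dz": 0.131,"twist": 35},{"dx": 0,"dy": -0.11,"dz": 0.16,"twist": 42},{"dx": 0,"dy": -0.13,"dz": 0.19,"twist": 49},{"dx": 0,"dy": -0.15,"dz": 0.219,"twist": 56},{"dx": 0,"dy": -0.17,"dz": 0.248,"twist": 63},{"dx": 0,"dy": -0.19,"dz": 0.277,"twist": 70},{"dx": 0,"dy": -0.21,"dz": 0.307,"twist": 77},{"dx": 0,"dy": -0.23,"dz": 0.336,"twist": 81},{"dx": 0,"dy": -0.248,"dz": 0.362,"twist": 81},{"dx": 0,"dy": -0.2565,"dz": 0.3749,"twist": 81},{"dx": 0,"dy": -0.2565,"dz": 0.3749,"twist": 81},{"dx": 0,"dy": -0.2565,"dz": 0.3749,"twist": 81},{"dx": 0,"dy": -0.2565,"dz": 0.3749,"twist": 81}], "gripper": 0.08}}

```text
t: 26.38
eef_pos: [0.5727, -0.3864, 0.18]
ee_rot: [-1.086, 1.569, 2.667]
force: [-0.3, 0.9, 0.2]
width: 0.08
```

```bash
python3 - <<'E'
from h import *
go((.5725,-.387,.0235,35))
im=shot("top","t17");crop(im,265,185,395,320,4,"t17c")
im=shot("side","s17");crop(im,260,130,400,250,5,"s17c")
E
```

```text
t 26.38 pos [ 0.5727 -0.3864  0.18  ] xaxis [-0.002  0.001 -1.   ] jaw -145.0 w 0.08 F [-0.3  0.9  0.2] q [-0.31  0.42 -0.03 -0.   -1.13  0.92]
(0.5725, -0.387, 0.0235, 35) dx 0.1565 dy 0.0007 dz 0.0004 twist -0.0
```

View pics/t17c.png

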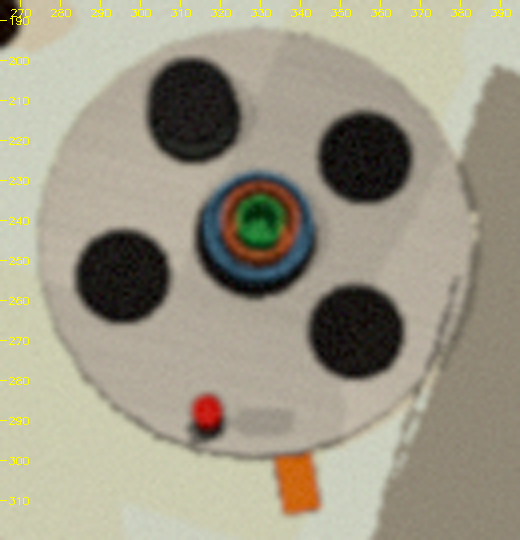

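View pics/s17c.png

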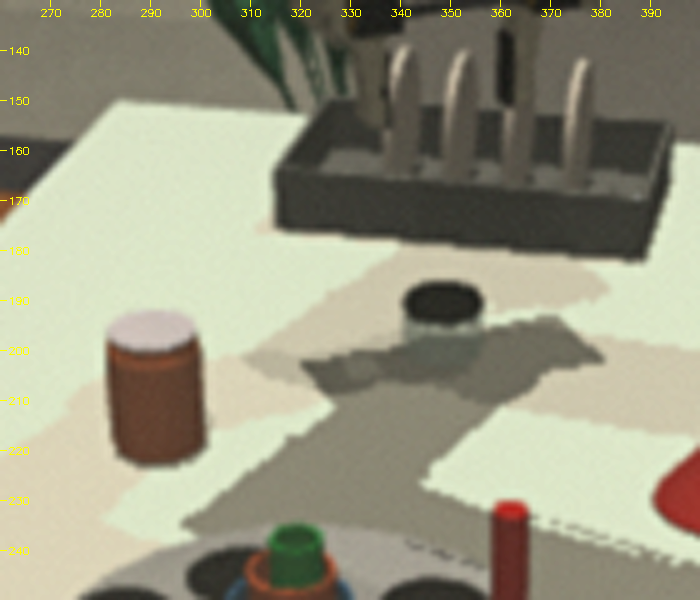

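The nest is concentric at top pixel (330,240) and the jar on pad 3 is centred. Jar B hasn't moved (side pixel 348,190). Descending on it.

Emit:
{"name": "jog_arm", "arguments": {"motion": [{"dx": 0.04,"dy": 0.0007,"dz": 0.0004,"twist": 0},{"dx": 0.08,"dy": 0.0007,"dz": 0.0004,"twist": 0},{"dx": 0.11,"dy": 0.0007,"dz": 0.0004,"twist": 0},{"dx": 0.135,"dy": 0.0007,"dz": 0.0004,"twist": 0},{"dx": 0.15,"dy": 0.0007,"dz": 0.0004,"twist": 0},{"dx": 0.1575,"dy": 0.0007,"dz": 0.0004,"twist": 0},{"dx": 0.1575,"dy": 0.0007,"dz": 0.0004,"twist": 0},{"dx": 0.1575,"dy": 0.0007,"dz": 0.0004,"twist": 0},{"dx": 0.1575,"dy": 0.0007,"dz": 0.0004,"twist": 0}]}}

```text
t: 27.23
eef_pos: [0.5743, -0.3879, 0.0253]
ee_rot: [2.089, 1.568, -0.441]
force: [0.4, -0.2, -0.4]
width: 0.0797
```

Emit:
{"name": "jog_arm", "arguments": {"motion": [{"dx": 0,"dy": 0,"dz": 0,"twist": 0},{"dx": 0,"dy": 0,"dz": 0,"twist": 0},{"dx": 0,"dy": 0,"dz": 0,"twist": 0},{"dx": 0,"dy": 0,"dz": 0,"twist": 0},{"dx": 0,"dy": 0,"dz": 0,"twist": 0},{"dx": 0,"dy": 0,"dz": 0,"twist": 0},{"dx": 0,"dy": 0,"dz": 0,"twist": 0}], "gripper": 0.04, "newtons": 20}}

```text
t: 27.82
eef_pos: [0.5731, -0.388, 0.0241]
ee_rot: [1.614, 1.57, -0.917]
force: [-0.8, -0.1, 4.7]
width: 0.0535
```

```bash
python3 - <<'E'
from h import *
go((.5725,-.387,.2,None),(.615,-.0441,.2,35))
E
```

```text
t 27.82 pos [ 0.5731 -0.388   0.0241] xaxis [ 0. -0. -1.] jaw -145.0 w 0.0535 F [-0.8 -0.1  4.7] q [-0.31  0.57 -0.18  0.   -0.83  0.92]
(0.5725, -0.387, 0.2, None) dx -0.1759 dy -0.0011 dz -0.0001 twist 0.0
(0.615, -0.0441, 0.2, 35) dx -0.1760 dy -0.2577 dz -0.2315 twist -0.0
```

Emit:
{"name": "jog_arm", "arguments": {"motion": [{"dx": -0.02,"dy": 0,"dz": 0,"twist": 0},{"dx": -0.05,"dy": 0,"dz": 0,"twist": 0},{"dx": -0.09,"dy": 0,"dz": 0,"twist": 0},{"dx": -0.13,"dy": 0,"dz": 0,"twist": 0},{"dx": -0.165,"dy": -0.01,"dz": -0.009,"twist": 0},{"dx": -0.176,"dy": -0.03,"dz": -0.027,"twist": 0},{"dx": -0.176,"dy": -0.055,"dz": -0.049,"twist": 0},{"dx": -0.176,"dy": -0.08,"dz": -0.072,"twist": 0},{"dx": -0.176,"dy": -0.105,"dz": -0.094,"twist": 0},{"dx": -0.176,"dy": -0.13,"dz": -0.117,"twist": 0},{"dx": -0.176,"dy": -0.155,"dz": -0.139,"twist": 0},{"dx": -0.176,"dy": -0.18,"dz": -0.162,"twist": 0},{"dx": -0.176,"dy": -0.205,"dz": -0.184,"twist": 0},{"dx": -0.176,"dy": -0.23,"dz": -0.207,"twist": 0},{"dx": -0.176,"dy": -0.248,"dz": -0.223,"twist": 0},{"dx": -0.176,"dy": -0.2577,"dz": -0.2315,"twist": 0},{"dx": -0.176,"dy": -0.2577,"dz": -0.2315,"twist": 0},{"dx": -0.176,"dy": -0.2577,"dz": -0.2315,"twist": 0},{"dx": -0.176,"dy": -0.2577,"dz": -0.2315,"twist": 0}]}}

```text
t: 29.4
eef_pos: [0.6148, -0.0446, 0.1993]
ee_rot: [-0.426, 1.57, -2.958]
force: [0.0, -0.5, -0.8]
width: 0.0533
```

```bash
python3 - <<'E'
from h import *
go((.615,-.0441,.0525,None))
im=shot("side","s18");crop(im,240,130,400,290,5,"s18c")
E
```

```text
t 29.4 pos [ 0.6148 -0.0446  0.1993] xaxis [-0.001 -0.    -1.   ] jaw -145.0 w 0.0533 F [ 0.  -0.5 -0.8] q [ 0.24  0.29 -0.18 -0.   -1.1   0.37]
(0.615, -0.0441, 0.0525, None) dx 0.1468 dy -0.0002 dz -0.0006 twist 0.0
```

View pics/s18c.png

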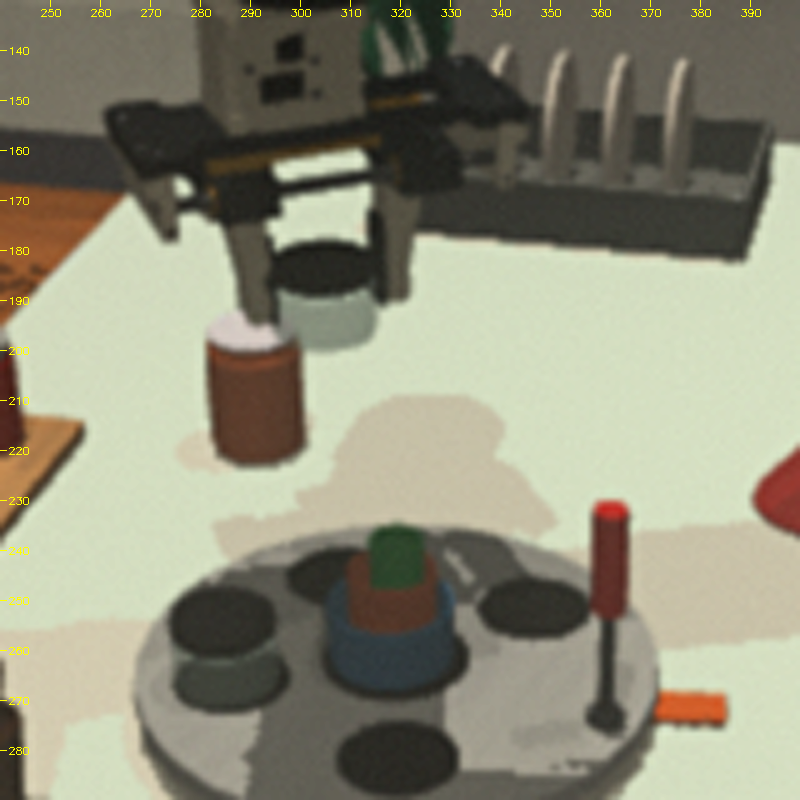

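Everything is in place and the jar hangs over pad 2. Lowering and releasing.

Emit:
{"name": "jog_arm", "arguments": {"motion": [{"dx": 0.035,"dy": -0.0002,"dz": -0.0006,"twist": 0},{"dx": 0.075,"dy": -0.0002,"dz": -0.0006,"twist": 0},{"dx": 0.105,"dy": -0.0002,"dz": -0.0006,"twist": 0},{"dx": 0.125,"dy": -0.0002,"dz": -0.0006,"twist": 0},{"dx": 0.138,"dy": -0.0002,"dz": -0.0006,"twist": 0},{"dx": 0.145,"dy": -0.0002,"dz": -0.0006,"twist": 0},{"dx": 0.147,"dy": -0.0002,"dz": -0.0006,"twist": 0},{"dx": 0.148,"dy": -0.0002,"dz": -0.0006,"twist": 0},{"dx": 0.148,"dy": -0.0002,"dz": -0.0006,"twist": 0},{"dx": 0.148,"dy": -0.0002,"dz": -0.0006,"twist": 0}]}}

```text
t: 30.28
eef_pos: [0.616, -0.0437, 0.0525]
ee_rot: [2.758, 1.569, 0.226]
force: [-1.2, -0.4, -0.8]
width: 0.0539
```

Emit:
{"name": "jog_arm", "arguments": {"motion": [{"dx": 0,"dy": 0,"dz": 0,"twist": 0},{"dx": 0,"dy": 0,"dz": 0,"twist": 0},{"dx": 0,"dy": 0,"dz": 0,"twist": 0},{"dx": 0,"dy": 0,"dz": 0,"twist": 0},{"dx": 0,"dy": 0,"dz": 0,"twist": 0},{"dx": -0.03,"dy": 0,"dz": 0,"twist": 0},{"dx": -0.06,"dy": 0,"dz": 0,"twist": 0},{"dx": -0.1,"dy": 0,"dz": 0,"twist": 0},{"dx": -0.14,"dy": 0,"dz": 0,"twist": 0},{"dx": -0.17,"dy": 0,"dz": 0,"twist": 0},{"dx": -0.17,"dy": 0,"dz": 0,"twist": 0},{"dx": -0.17,"dy": 0,"dz": 0,"twist": 0},{"dx": -0.17,"dy": 0,"dz": 0,"twist": 0}], "gripper": 0.07}}

```text
t: 31.37
eef_pos: [0.615, -0.0434, 0.2214]
ee_rot: [-1.63, 1.57, 2.121]
force: [-0.5, -0.5, -0.7]
width: 0.0699
```

```bash
python3 - <<'E'
from h import *
go((.4468,.054,.2,0),(.4468,.054,.128,0),(.70,-.30,.23,None))
im=shot("side","s19");crop(im,240,130,400,290,5,"s19c")
im=shot("top","t19");crop(im,265,185,395,320,4,"t19c")
E
```

```text
t 31.37 pos [ 0.615  -0.0434  0.2214] xaxis [-0.  0. -1.] jaw -145.0 w 0.0699 F [-0.5 -0.5 -0.7] q [ 0.25  0.27 -0.15 -0.   -1.15  0.36]
(0.4468, 0.054, 0.2, 0) dx 0.0215 dy -0.1762 dz 0.0820 twist 35.0
(0.4468, 0.054, 0.128, 0) dx 0.0935 dy -0.1761 dz 0.0820 twist 35.0
(0.7, -0.3, 0.23, None) dx -0.0087 dy 0.2590 dz 0.0774 twist 0.0
```

View pics/s19c.png

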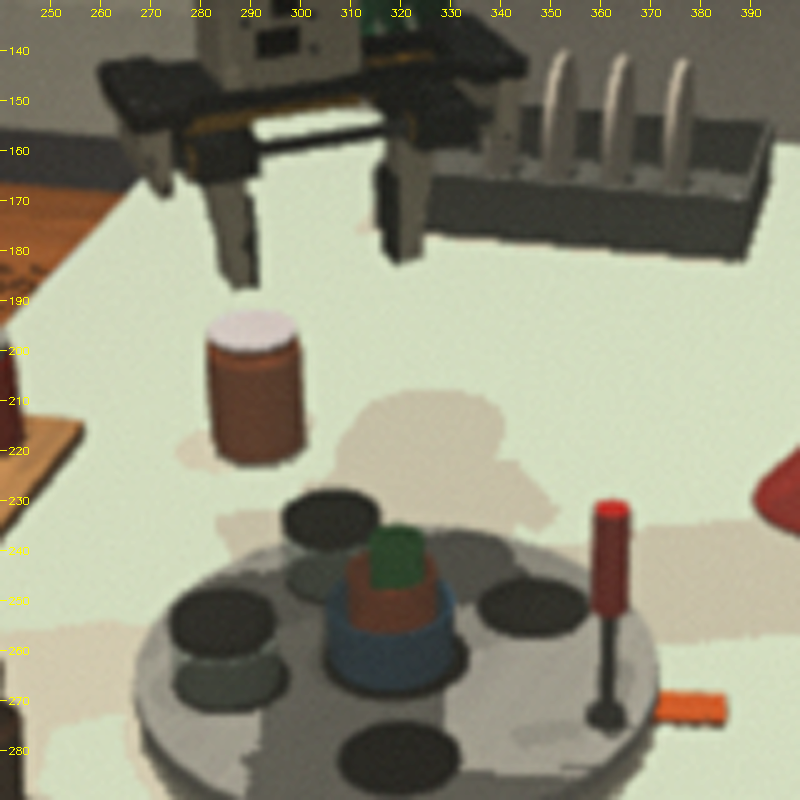

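View pics/t19.png

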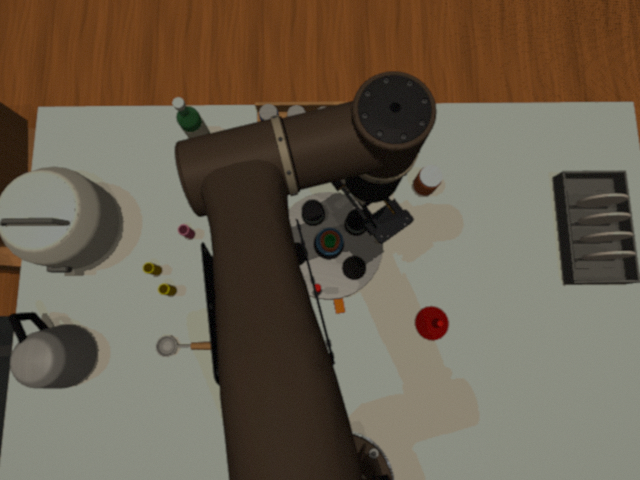

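Both jars stand on their spots and no other jars are in view. Moving above the handle.

Emit:
{"name": "jog_arm", "arguments": {"motion": [{"dx": 0.0,"dy": -0.02,"dz": 0.01,"twist": 0},{"dx": 0.02,"dy": -0.055,"dz": 0.026,"twist": 0},{"dx": 0.02,"dy": -0.09,"dz": 0.042,"twist": 0},{"dx": 0.02,"dy": -0.125,"dz": 0.058,"twist": 0},{"dx": 0.02,"dy": -0.155,"dz": 0.072,"twist": 0},{"dx": 0.02,"dy": -0.17,"dz": 0.079,"twist": 0},{"dx": 0.02,"dy": -0.1762,"dz": 0.082,"twist": 0},{"dx": 0.02,"dy": -0.1762,"dz": 0.082,"twist": 0},{"dx": 0.02,"dy": -0.1762,"dz": 0.082,"twist": 0},{"dx": 0.02,"dy": -0.1762,"dz": 0.082,"twist": 0}], "gripper": 0.05}}

```text
t: 32.3
eef_pos: [0.4479, 0.0537, 0.2013]
ee_rot: [0.212, 1.57, -2.32]
force: [-0.2, 0.2, -0.9]
width: 0.05
```

```bash
python3 - <<'E'
from h import *
go((.4468,.054,.120,35))
im=shot("side","s20");crop(im,240,130,400,290,5,"s20c")
im=shot("top","t20");crop(im,265,185,395,320,4,"t20c")
E
```

```text
t 32.3 pos [0.4479 0.0537 0.2013] xaxis [-0.001 -0.001 -1.   ] jaw -145.0 w 0.05 F [-0.2  0.2 -0.9] q [ 0.56  0.01 -0.51  0.   -1.05  0.05]
(0.4468, 0.054, 0.12, 35) dx 0.0813 dy -0.0009 dz 0.0007 twist -0.0
```

View pics/s20c.png

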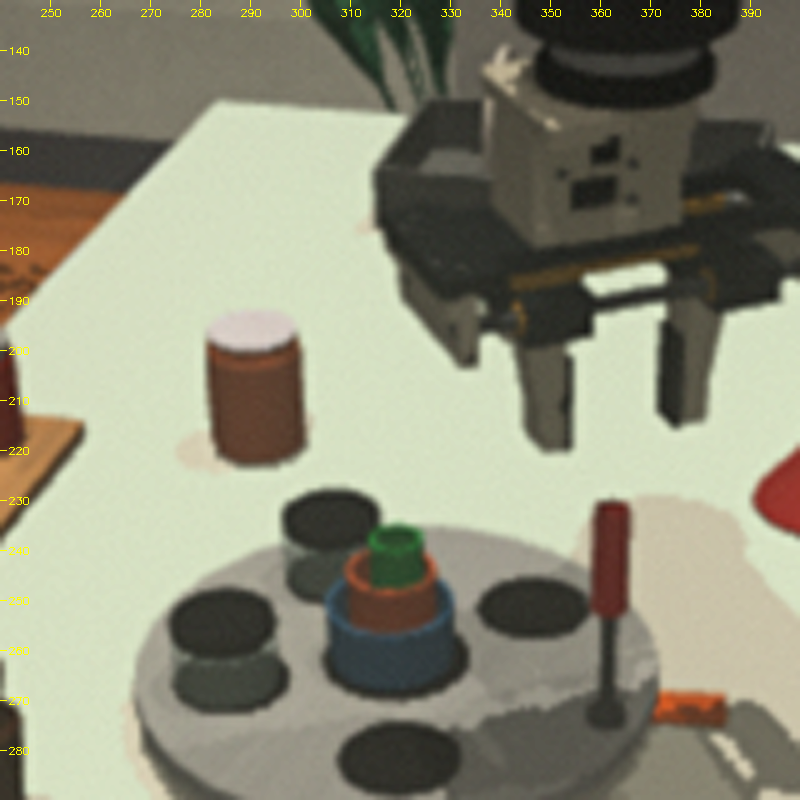

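View pics/t20.png

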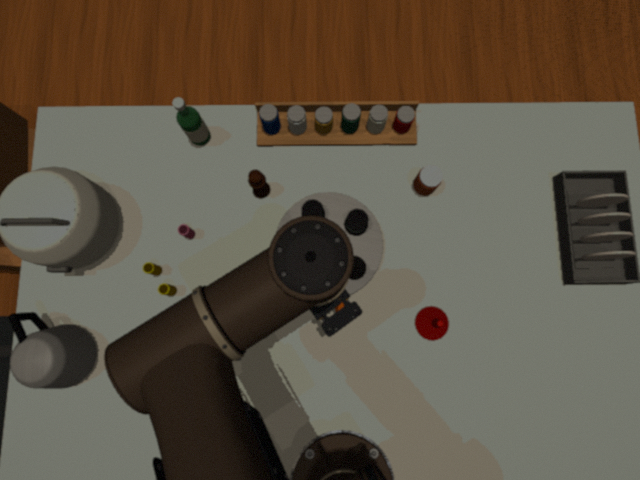

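All loaded and nothing has shifted. I'll lower over the handle and close lightly.

Emit:
{"name": "jog_arm", "arguments": {"motion": [{"dx": 0.02,"dy": -0.0009,"dz": 0.0007,"twist": 0},{"dx": 0.045,"dy": -0.0009,"dz": 0.0007,"twist": 0},{"dx": 0.065,"dy": -0.0009,"dz": 0.0007,"twist": 0},{"dx": 0.078,"dy": -0.0009,"dz": 0.0007,"twist": 0},{"dx": 0.0813,"dy": -0.0009,"dz": 0.0007,"twist": 0},{"dx": 0.0813,"dy": -0.0009,"dz": 0.0007,"twist": 0},{"dx": 0.0813,"dy": -0.0009,"dz": 0.0007,"twist": 0},{"dx": 0.0813,"dy": -0.0009,"dz": 0.0007,"twist": 0}]}}

```text
t: 33.07
eef_pos: [0.447, 0.0544, 0.1212]
ee_rot: [2.907, 1.569, 0.376]
force: [0.0, -0.1, -0.1]
width: 0.0499
```

Emit:
{"name": "jog_arm", "arguments": {"motion": [{"dx": 0,"dy": 0,"dz": 0,"twist": 0},{"dx": 0,"dy": 0,"dz": 0,"twist": 0},{"dx": 0,"dy": 0,"dz": 0,"twist": 0},{"dx": 0,"dy": 0,"dz": 0,"twist": 0},{"dx": 0,"dy": 0,"dz": 0,"twist": 0},{"dx": 0,"dy": 0,"dz": 0,"twist": 0}], "gripper": 0.012, "newtons": 10}}

```text
t: 33.57
eef_pos: [0.4465, 0.0544, 0.1206]
ee_rot: [2.865, 1.57, 0.334]
force: [1.5, 0.6, -0.9]
width: 0.0177
```

```bash
python3 - <<'E'
from h import *
im=shot("side","s21");crop(im,240,130,400,290,5,"s21c")
s=arm.get_state();R=Ro.from_euler('xyz',s["ee_rot"]).as_matrix();p=s["eef_pos"];c=np.array([.5629,.0241])
go()
d=p[:2]-c;r=np.hypot(*d);a0=np.degrees(np.arctan2(d[1],d[0]));print("r",r,"ang",a0)
def rows(a,b,n,off=np.zeros(2)):
    for t in np.linspace(a,b,n+1)[1:]:
        q=c+r*np.array([np.cos(np.radians(t)),np.sin(np.radians(t))]); dd=R.T@np.array([*(q-p[:2]),0]); print("%.1f dy %.4f dz %.4f"%(t,dd[1],dd[2]))
rows(a0,a0+114,19)
E
```

```text
t 33.62 pos [0.4465 0.0544 0.1206] xaxis [ 0.001  0.    -1.   ] jaw -145.0 w 0.0177 F [ 0.6  0.6 -0.3] q [ 0.56  0.1  -0.63  0.   -0.84  0.05]
r 0.12029863783667571 ang 165.4319942360401
171.4 dy 0.0087 dz 0.0091
177.4 dy 0.0182 dz 0.0173
183.4 dy 0.0286 dz 0.0245
189.4 dy 0.0397 dz 0.0305
195.4 dy 0.0513 dz 0.0353
201.4 dy 0.0634 dz 0.0389
207.4 dy 0.0757 dz 0.0412
213.4 dy 0.0883 dz 0.0422
219.4 dy 0.1009 dz 0.0419
225.4 dy 0.1134 dz 0.0403
231.4 dy 0.1256 dz 0.0373
237.4 dy 0.1375 dz 0.0331
243.4 dy 0.1489 dz 0.0277
249.4 dy 0.1596 dz 0.0212
255.4 dy 0.1696 dz 0.0135
261.4 dy 0.1787 dz 0.0049
267.4 dy 0.1869 dz -0.0047
273.4 dy 0.1941 dz -0.0151
279.4 dy 0.2001 dz -0.0261
```

View pics/s21c.png

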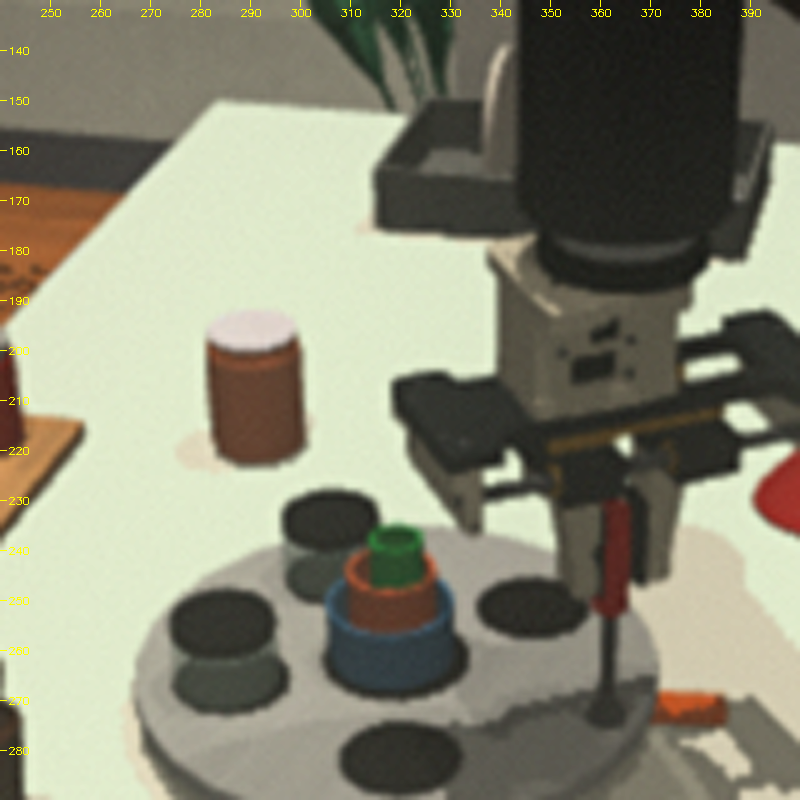

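The handle is gripped (17.7 mm). First arc: the plan is 6° per row about (0.563, 0.024) with r = 0.1185.

```bash
cat >> h.py <<'E'
def arc(end_w, r=.1185, c=(.563,.024)):
    """end_w: list of world angles (deg)"""
    s=arm.get_state();R=Ro.from_euler('xyz',s["ee_rot"]).as_matrix();p=s["eef_pos"];c=np.array(c)
    d=p[:2]-c; print("t",s["t"],"now r",np.hypot(*d).round(4),"ang",np.degrees(np.arctan2(d[1],d[0])).round(1),"z",p[2].round(4),"F",s["force"].round(1),"w",s["width"].round(4))
    for t in end_w:
        q=c+r*np.array([np.cos(np.radians(t)),np.sin(np.radians(t))]); dd=R.T@np.array([*(q-p[:2]),0]); print("%.1f dy %.4f dz %.4f"%(t,dd[1],dd[2]))
E
python3 - <<'E'
from h import *
arc([167,170,174,179]+list(range(185,276,6)))
E
```

```text
Traceback (most recent call last):
  File "h.py", line 35, in arc
    d=p[:2]-c; print("t",s["t"],"now r",np.hypot(*d).round(4),"ang",np.degrees(np.arctan2(d[1],d[0])).round(1),"z",p[2].round(4),"F",s["force"].round(1),"w",s["width"].round(4))
                                                                                                                                                             ^^^^^^^^^^^^^^^^
AttributeError: 'float' object has no attribute 'round'
```

```bash
sed -i 's/s\["width"\].round(4))$/round(s["width"],4))/' h.py; python3 - <<'E'
from h import *
arc([167,170,174,179]+list(range(185,276,6)))
E
```

```text
t 33.6167 now r 0.1204 ang 165.4 z 0.1206 F [ 0.6  0.6 -0.3] w 0.0177
167.0 dy 0.0036 dz 0.0012
170.0 dy 0.0079 dz 0.0057
174.0 dy 0.0140 dz 0.0114
179.0 dy 0.0221 dz 0.0178
185.0 dy 0.0325 dz 0.0246
191.0 dy 0.0435 dz 0.0302
197.0 dy 0.0551 dz 0.0346
203.0 dy 0.0671 dz 0.0379
209.0 dy 0.0793 dz 0.0398
215.0 dy 0.0917 dz 0.0404
221.0 dy 0.1041 dz 0.0398
227.0 dy 0.1164 dz 0.0378
233.0 dy 0.1283 dz 0.0346
239.0 dy 0.1399 dz 0.0302
245.0 dy 0.1510 dz 0.0245
251.0 dy 0.1614 dz 0.0178
257.0 dy 0.1710 dz 0.0100
263.0 dy 0.1798 dz 0.0012
269.0 dy 0.1876 dz -0.0084
275.0 dy 0.1943 dz -0.0188
```

Emit:
{"name": "jog_arm", "arguments": {"motion": [{"dx": 0,"dy": 0.0036,"dz": 0.0012,"twist": 0},{"dx": 0,"dy": 0.0079,"dz": 0.0057,"twist": 0},{"dx": 0,"dy": 0.014,"dz": 0.0114,"twist": 0},{"dx": 0,"dy": 0.0221,"dz": 0.0178,"twist": 0},{"dx": 0,"dy": 0.0325,"dz": 0.0246,"twist": 0},{"dx": 0,"dy": 0.0435,"dz": 0.0302,"twist": 0},{"dx": 0,"dy": 0.0551,"dz": 0.0346,"twist": 0},{"dx": 0,"dy": 0.0671,"dz": 0.0379,"twist": 0},{"dx": 0,"dy": 0.0793,"dz": 0.0398,"twist": 0},{"dx": 0,"dy": 0.0917,"dz": 0.0404,"twist": 0},{"dx": 0,"dy": 0.1041,"dz": 0.0398,"twist": 0},{"dx": 0,"dy": 0.1164,"dz": 0.0378,"twist": 0},{"dx": 0,"dy": 0.1283,"dz": 0.0346,"twist": 0},{"dx": 0,"dy": 0.1399,"dz": 0.0302,"twist": 0},{"dx": 0,"dy": 0.151,"dz": 0.0245,"twist": 0},{"dx": 0,"dy": 0.1614,"dz": 0.0178,"twist": 0},{"dx": 0,"dy": 0.168,"dz": 0.0128,"twist": 0},{"dx": 0,"dy": 0.171,"dz": 0.01,"twist": 0},{"dx": 0,"dy": 0.171,"dz": 0.01,"twist": 0},{"dx": 0,"dy": 0.171,"dz": 0.01,"twist": 0}]}}

```text
t: 35.28
eef_pos: [0.538, -0.0901, 0.1205]
ee_rot: [3.123, 1.567, 0.592]
force: [2.9, 9.5, -0.5]
width: 0.0177
```

```bash
python3 - <<'E'
from h import *
im=shot("side","s22");crop(im,240,130,400,310,4,"s22c")
arc([258,261,265,270]+list(range(276,348,6))+[346,348])
E
```

```text
t 35.3333 now r 0.1167 ang -102.4 z 0.1205 F [ 2.4 10.7 -0.3] w 0.0178
258.0 dy 0.0018 dz 0.0007
261.0 dy 0.0062 dz -0.0036
265.0 dy 0.0118 dz -0.0098
270.0 dy 0.0181 dz -0.0180
276.0 dy 0.0246 dz -0.0285
282.0 dy 0.0301 dz -0.0397
288.0 dy 0.0343 dz -0.0513
294.0 dy 0.0373 dz -0.0634
300.0 dy 0.0390 dz -0.0756
306.0 dy 0.0395 dz -0.0880
312.0 dy 0.0386 dz -0.1004
318.0 dy 0.0364 dz -0.1126
324.0 dy 0.0330 dz -0.1245
330.0 dy 0.0284 dz -0.1360
336.0 dy 0.0225 dz -0.1470
342.0 dy 0.0156 dz -0.1573
346.0 dy 0.0104 dz -0.1637
348.0 dy 0.0076 dz -0.1668
```

View pics/s22c.png

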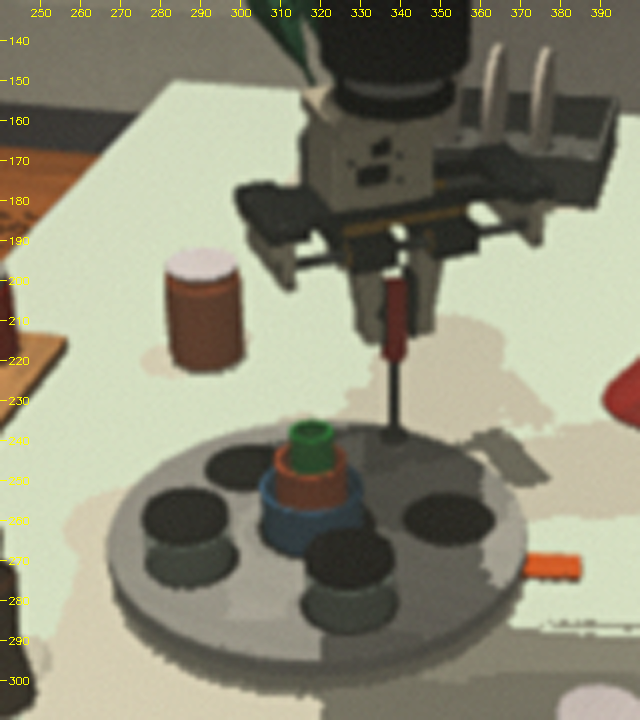

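The arc works. The 10 N force comes from the handle sitting about 2.5 mm off-centre across the pads. I'll shift the path centre to (0.5616, 0.026) and count from the commanded pose.

```bash
cat >> h.py <<'E'
def arc2(cmd,angs,r=.1185,c=(.5616,.026)):
    s=arm.get_state();R=Ro.from_euler('xyz',s["ee_rot"]).as_matrix();p=s["eef_pos"];c=np.array(c);cmd=np.array(cmd)
    d=p[:2]-c; print("t",s["t"],"now r",np.hypot(*d).round(4),"ang",np.degrees(np.arctan2(d[1],d[0])).round(1),"z",p[2].round(4),"F",s["force"].round(1),"pos",p.round(4))
    for t in angs:
        q=c+r*np.array([np.cos(np.radians(t)),np.sin(np.radians(t))]); dd=R.T@np.array([*(q-cmd),0]); print("%.1f dy %.4f dz %.4f"%(t,dd[1],dd[2]), q.round(4) if t==angs[-1] else "")
E
python3 - <<'E'
from h import *
arc2((.5363,-.0915),[258,261,265,270]+list(range(276,348,6))+[346,348])
E
```

```text
t 35.3333 now r 0.1184 ang -101.5 z 0.1205 F [ 2.4 10.7 -0.3] pos [ 0.5379 -0.09    0.1205]
258.0 dy -0.0009 dz -0.0015 
261.0 dy 0.0035 dz -0.0058 
265.0 dy 0.0090 dz -0.0120 
270.0 dy 0.0153 dz -0.0202 
276.0 dy 0.0219 dz -0.0307 
282.0 dy 0.0273 dz -0.0418 
288.0 dy 0.0316 dz -0.0535 
294.0 dy 0.0346 dz -0.0655 
300.0 dy 0.0363 dz -0.0778 
306.0 dy 0.0367 dz -0.0902 
312.0 dy 0.0359 dz -0.1026 
318.0 dy 0.0337 dz -0.1148 
324.0 dy 0.0303 dz -0.1267 
330.0 dy 0.0256 dz -0.1382 
336.0 dy 0.0198 dz -0.1492 
342.0 dy 0.0129 dz -0.1594 
346.0 dy 0.0077 dz -0.1659 
348.0 dy 0.0049 dz -0.1689 [0.6775 0.0014]
```

Emit:
{"name": "jog_arm", "arguments": {"motion": [{"dx": 0,"dy": -0.0009,"dz": -0.0015,"twist": 0},{"dx": 0,"dy": 0.0035,"dz": -0.0058,"twist": 0},{"dx": 0,"dy": 0.009,"dz": -0.012,"twist": 0},{"dx": 0,"dy": 0.0153,"dz": -0.0202,"twist": 0},{"dx": 0,"dy": 0.0219,"dz": -0.0307,"twist": 0},{"dx": 0,"dy": 0.0273,"dz": -0.0418,"twist": 0},{"dx": 0,"dy": 0.0316,"dz": -0.0535,"twist": 0},{"dx": 0,"dy": 0.0346,"dz": -0.0655,"twist": 0},{"dx": 0,"dy": 0.0363,"dz": -0.0778,"twist": 0},{"dx": 0,"dy": 0.0367,"dz": -0.0902,"twist": 0},{"dx": 0,"dy": 0.0359,"dz": -0.1026,"twist": 0},{"dx": 0,"dy": 0.0337,"dz": -0.1148,"twist": 0},{"dx": 0,"dy": 0.0303,"dz": -0.1267,"twist": 0},{"dx": 0,"dy": 0.0256,"dz": -0.1382,"twist": 0},{"dx": 0,"dy": 0.0198,"dz": -0.1492,"twist": 0},{"dx": 0,"dy": 0.0129,"dz": -0.1594,"twist": 0},{"dx": 0,"dy": 0.0077,"dz": -0.1659,"twist": 0},{"dx": 0,"dy": 0.0049,"dz": -0.1689,"twist": 0},{"dx": 0,"dy": 0.0049,"dz": -0.1689,"twist": 0},{"dx": 0,"dy": 0.0049,"dz": -0.1689,"twist": 0}]}}

```text
t: 37.0
eef_pos: [0.6775, 0.001, 0.1204]
ee_rot: [0.05, 1.57, -2.48]
force: [-2.6, 2.0, 5.5]
width: 0.0177
```

```bash
python3 - <<'E'
from h import *
im=shot("side","s23");crop(im,240,130,400,310,4,"s23c")
arc2((.6775,.0014),[349,352,356,361]+list(range(367,434,6))+[437,439])
E
```

```text
t 37.05 now r 0.1185 ang -12.2 z 0.1205 F [-2.7  2.   5.3] pos [0.6774 0.0009 0.1205]
349.0 dy -0.0014 dz -0.0015 
352.0 dy -0.0058 dz -0.0058 
356.0 dy -0.0121 dz -0.0113 
361.0 dy -0.0204 dz -0.0174 
367.0 dy -0.0310 dz -0.0238 
373.0 dy -0.0422 dz -0.0290 
379.0 dy -0.0540 dz -0.0331 
385.0 dy -0.0661 dz -0.0359 
391.0 dy -0.0784 dz -0.0374 
397.0 dy -0.0908 dz -0.0376 
403.0 dy -0.1031 dz -0.0365 
409.0 dy -0.1153 dz -0.0341 
415.0 dy -0.1272 dz -0.0305 
421.0 dy -0.1386 dz -0.0257 
427.0 dy -0.1494 dz -0.0196 
433.0 dy -0.1596 dz -0.0125 
437.0 dy -0.1659 dz -0.0072 
439.0 dy -0.1689 dz -0.0044 [0.5842 0.1423]
```

View pics/s23c.png

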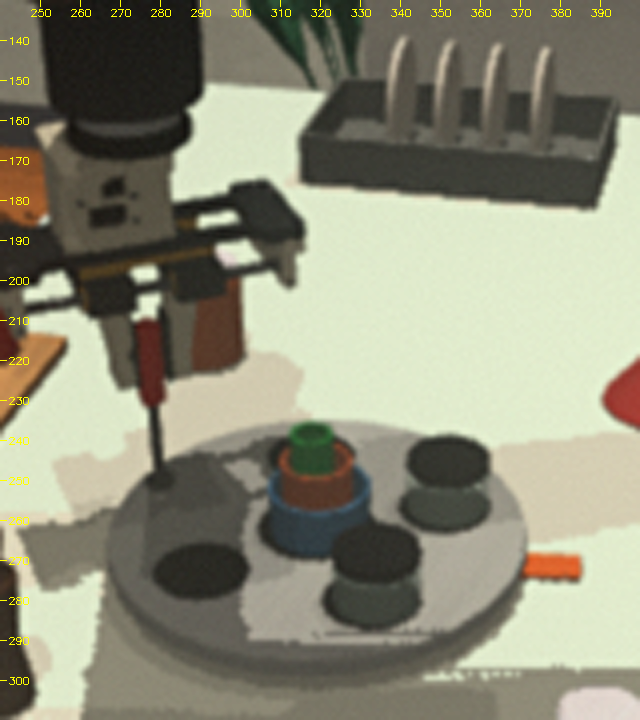

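Emit:
{"name": "jog_arm", "arguments": {"motion": [{"dx": 0,"dy": -0.0014,"dz": -0.0015,"twist": 0},{"dx": 0,"dy": -0.0058,"dz": -0.0058,"twist": 0},{"dx": 0,"dy": -0.0121,"dz": -0.0113,"twist": 0},{"dx": 0,"dy": -0.0204,"dz": -0.0174,"twist": 0},{"dx": 0,"dy": -0.031,"dz": -0.0238,"twist": 0},{"dx": 0,"dy": -0.0422,"dz": -0.029,"twist": 0},{"dx": 0,"dy": -0.054,"dz": -0.0331,"twist": 0},{"dx": 0,"dy": -0.0661,"dz": -0.0359,"twist": 0},{"dx": 0,"dy": -0.0784,"dz": -0.0374,"twist": 0},{"dx": 0,"dy": -0.0908,"dz": -0.0376,"twist": 0},{"dx": 0,"dy": -0.1031,"dz": -0.0365,"twist": 0},{"dx": 0,"dy": -0.1153,"dz": -0.0341,"twist": 0},{"dx": 0,"dy": -0.1272,"dz": -0.0305,"twist": 0},{"dx": 0,"dy": -0.1386,"dz": -0.0257,"twist": 0},{"dx": 0,"dy": -0.1494,"dz": -0.0196,"twist": 0},{"dx": 0,"dy": -0.1596,"dz": -0.0125,"twist": 0},{"dx": 0,"dy": -0.1659,"dz": -0.0072,"twist": 0},{"dx": 0,"dy": -0.1689,"dz": -0.0044,"twist": 0},{"dx": 0,"dy": -0.1689,"dz": -0.0044,"twist": 0},{"dx": 0,"dy": -0.1689,"dz": -0.0044,"twist": 0}]}}

```text
t: 38.72
eef_pos: [0.5829, 0.1422, 0.1204]
ee_rot: [0.267, 1.569, -2.263]
force: [-2.0, -5.5, 6.9]
width: 0.0181
```

```bash
python3 - <<'E'
from h import *
im=shot("side","s24");crop(im,240,130,400,310,4,"s24c")
im=shot("top","t24")
arc2((.5842,.1423),[440,443,447,452]+list(range(458,520,6))+[522,526,528])
E
```

```text
t 38.8167 now r 0.1182 ang 79.5 z 0.1204 F [-1.5 -4.5  5.2] pos [0.5831 0.1422 0.1204]
440.0 dy -0.0015 dz 0.0014 
443.0 dy -0.0058 dz 0.0059 
447.0 dy -0.0111 dz 0.0123 
452.0 dy -0.0171 dz 0.0207 
458.0 dy -0.0233 dz 0.0314 
464.0 dy -0.0283 dz 0.0427 
470.0 dy -0.0322 dz 0.0545 
476.0 dy -0.0348 dz 0.0667 
482.0 dy -0.0361 dz 0.0790 
488.0 dy -0.0361 dz 0.0914 
494.0 dy -0.0348 dz 0.1037 
500.0 dy -0.0322 dz 0.1159 
506.0 dy -0.0284 dz 0.1277 
512.0 dy -0.0233 dz 0.1390 
518.0 dy -0.0171 dz 0.1498 
522.0 dy -0.0124 dz 0.1565 
526.0 dy -0.0072 dz 0.1630 
528.0 dy -0.0044 dz 0.1660 [0.4457 0.0506]
```

View pics/s24c.png

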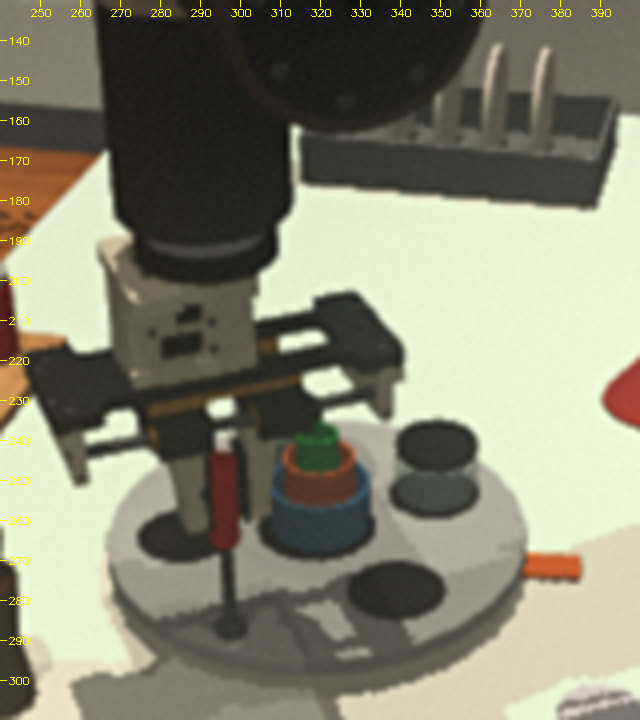

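View pics/t24.png

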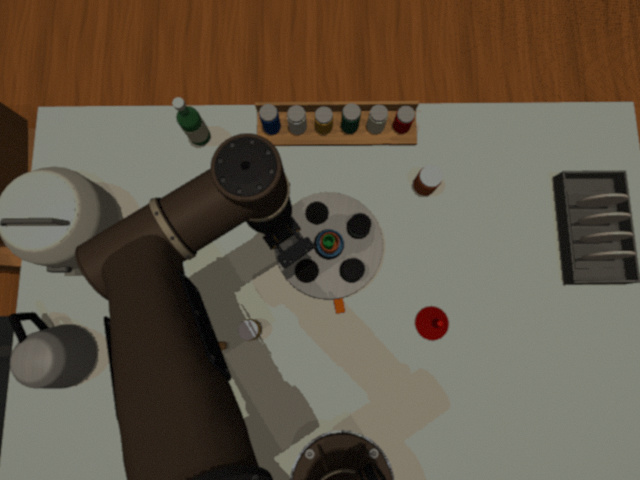

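Only one jar is plain to see in this side view, so I'm zooming into both.

```bash
python3 - <<'E'
from h import *
c=np.array([.563,.024])
for n,a in (("h",79),("p1",139),("p2",219),("p3",299),("p4",19)):
    for z in (.028,.068):
        q=c+.085*np.array([np.cos(np.radians(a)),np.sin(np.radians(a))]); print(n,z,px("side",(*q,z)).round(),px("top",(*q,z)).round())
crop(cv2.imread("pics/t24.png"),270,180,395,310,5,"t24c")
crop(cv2.imread("pics/s24.png"),270,215,400,310,6,"s24d")
E
```

```text
h 0.028 [303. 279.] [295. 238.]
h 0.068 [303. 266.] [294. 235.]
p1 0.028 [338. 277.] [306. 270.]
p1 0.068 [338. 264.] [306. 268.]
p2 0.028 [348. 253.] [351. 271.]
p2 0.068 [348. 240.] [352. 269.]
p3 0.028 [311. 244.] [359. 228.]
p3 0.068 [311. 231.] [360. 224.]
p4 0.028 [286. 263.] [317. 213.]
p4 0.068 [285. 250.] [317. 209.]
```

View pics/t24c.png

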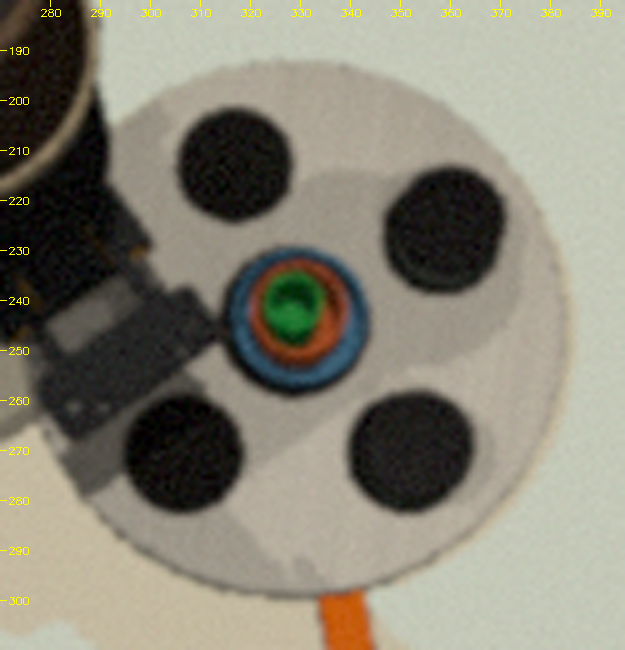

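View pics/s24d.png

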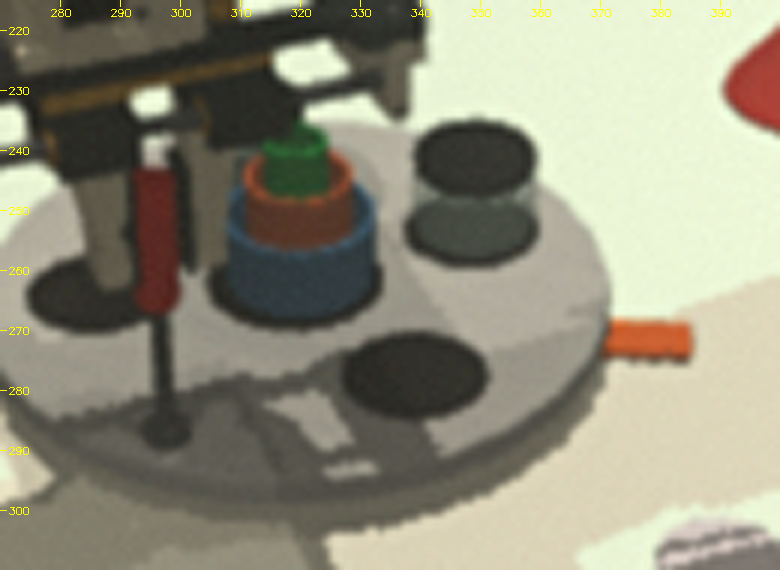

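All fine: the second jar stands on pad 3 at top pixel (359,226), just hidden in the side view. Continuing.

Emit:
{"name": "jog_arm", "arguments": {"motion": [{"dx": 0,"dy": -0.0015,"dz": 0.0014,"twist": 0},{"dx": 0,"dy": -0.0058,"dz": 0.0059,"twist": 0},{"dx": 0,"dy": -0.0111,"dz": 0.0123,"twist": 0},{"dx": 0,"dy": -0.0171,"dz": 0.0207,"twist": 0},{"dx": 0,"dy": -0.0233,"dz": 0.0314,"twist": 0},{"dx": 0,"dy": -0.0283,"dz": 0.0427,"twist": 0},{"dx": 0,"dy": -0.0322,"dz": 0.0545,"twist": 0},{"dx": 0,"dy": -0.0348,"dz": 0.0667,"twist": 0},{"dx": 0,"dy": -0.0361,"dz": 0.079,"twist": 0},{"dx": 0,"dy": -0.0361,"dz": 0.0914,"twist": 0},{"dx": 0,"dy": -0.0348,"dz": 0.1037,"twist": 0},{"dx": 0,"dy": -0.0322,"dz": 0.1159,"twist": 0},{"dx": 0,"dy": -0.0284,"dz": 0.1277,"twist": 0},{"dx": 0,"dy": -0.0233,"dz": 0.139,"twist": 0},{"dx": 0,"dy": -0.0171,"dz": 0.1498,"twist": 0},{"dx": 0,"dy": -0.0124,"dz": 0.1565,"twist": 0},{"dx": 0,"dy": -0.0072,"dz": 0.163,"twist": 0},{"dx": 0,"dy": -0.0044,"dz": 0.166,"twist": 0},{"dx": 0,"dy": -0.0044,"dz": 0.166,"twist": 0},{"dx": 0,"dy": -0.0044,"dz": 0.166,"twist": 0}]}}

```text
t: 40.48
eef_pos: [0.4464, 0.0516, 0.1204]
ee_rot: [2.931, 1.568, 0.401]
force: [4.2, -2.0, -1.8]
width: 0.0176
```

```bash
python3 - <<'E'
from h import *
im=shot("side","s25");crop(im,240,180,400,310,5,"s25c")
arc2((.4457,.0506),[529,532,535,538,541,544,547,549])
E
```

```text
t 40.5333 now r 0.118 ang 167.4 z 0.1204 F [ 5.2 -2.4 -2.2] pos [0.4465 0.0516 0.1204]
529.0 dy 0.0014 dz 0.0015 
532.0 dy 0.0058 dz 0.0058 
535.0 dy 0.0105 dz 0.0099 
538.0 dy 0.0153 dz 0.0138 
541.0 dy 0.0204 dz 0.0174 
544.0 dy 0.0256 dz 0.0208 
547.0 dy 0.0310 dz 0.0238 
549.0 dy 0.0347 dz 0.0257 [0.4446 0.0075]
```

View pics/s25c.png

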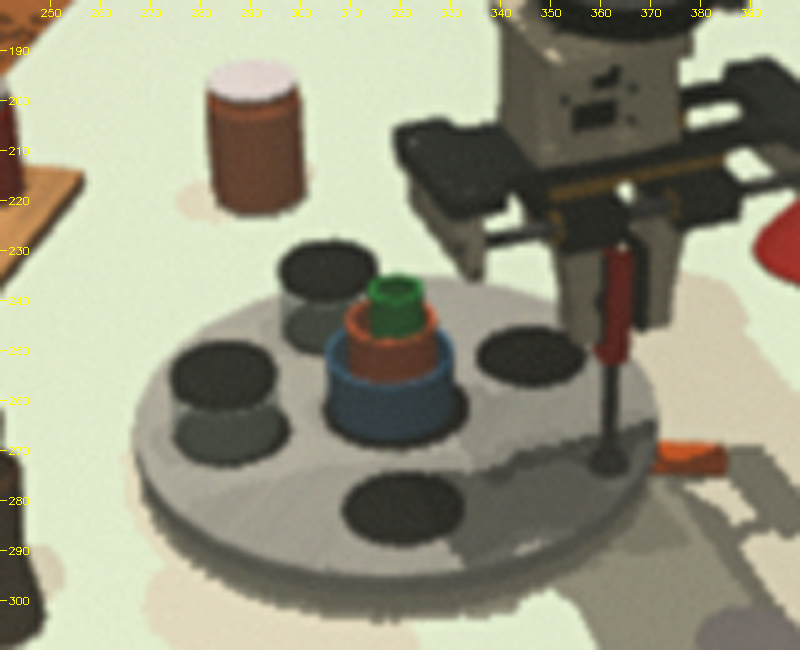

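Emit:
{"name": "jog_arm", "arguments": {"motion": [{"dx": 0,"dy": 0.0014,"dz": 0.0015,"twist": 0},{"dx": 0,"dy": 0.0058,"dz": 0.0058,"twist": 0},{"dx": 0,"dy": 0.0105,"dz": 0.0099,"twist": 0},{"dx": 0,"dy": 0.0153,"dz": 0.0138,"twist": 0},{"dx": 0,"dy": 0.0204,"dz": 0.0174,"twist": 0},{"dx": 0,"dy": 0.0256,"dz": 0.0208,"twist": 0},{"dx": 0,"dy": 0.031,"dz": 0.0238,"twist": 0},{"dx": 0,"dy": 0.0347,"dz": 0.0257,"twist": 0},{"dx": 0,"dy": 0.0347,"dz": 0.0257,"twist": 0},{"dx": 0,"dy": 0.0347,"dz": 0.0257,"twist": 0},{"dx": 0,"dy": 0.0347,"dz": 0.0257,"twist": 0}]}}

```text
t: 41.45
eef_pos: [0.4451, 0.0078, 0.1205]
ee_rot: [2.978, 1.569, 0.447]
force: [6.1, -0.8, -4.0]
width: 0.0178
```

Emit:
{"name": "jog_arm", "arguments": {"motion": [{"dx": 0,"dy": 0,"dz": 0,"twist": 0},{"dx": 0,"dy": 0,"dz": 0,"twist": 0},{"dx": 0,"dy": 0,"dz": 0,"twist": 0},{"dx": 0,"dy": 0,"dz": 0,"twist": 0},{"dx": 0,"dy": 0,"dz": 0,"twist": 0},{"dx": -0.03,"dy": 0,"dz": 0,"twist": 0},{"dx": -0.06,"dy": 0,"dz": 0,"twist": 0},{"dx": -0.1,"dy": 0,"dz": 0,"twist": 0},{"dx": -0.13,"dy": 0,"dz": 0,"twist": 0},{"dx": -0.13,"dy": 0,"dz": 0,"twist": 0},{"dx": -0.13,"dy": 0,"dz": 0,"twist": 0}], "gripper": 0.05}}

```text
t: 42.37
eef_pos: [0.445, 0.0078, 0.2522]
ee_rot: [3.001, 1.567, 0.47]
force: [-0.0, 0.0, -1.4]
width: 0.0499
```

```bash
python3 - <<'E'
from h import *
go((.50,-.32,.26,None))
E
```

```text
t 42.37 pos [0.445  0.0078 0.2522] xaxis [ 0.004  0.002 -1.   ] jaw -145.0 w 0.0499 F [-0.   0.  -1.4] q [ 0.46 -0.04 -0.44 -0.   -1.17  0.15]
(0.5, -0.32, 0.26, None) dx -0.0082 dy 0.3001 dz 0.1427 twist 0.0
```

Handle released and cleared. I'll move the arm aside for the final check.

Emit:
{"name": "jog_arm", "arguments": {"motion": [{"dx": -0.008,"dy": 0.03,"dz": 0.014,"twist": 0},{"dx": -0.008,"dy": 0.3,"dz": 0.1427,"twist": 0},{"dx": -0.008,"dy": 0.3,"dz": 0.1427,"twist": 0},{"dx": -0.008,"dy": 0.3,"dz": 0.1427,"twist": 0},{"dx": -0.008,"dy": 0.3,"dz": 0.1427,"twist": 0},{"dx": -0.008,"dy": 0.3,"dz": 0.1427,"twist": 0},{"dx": -0.008,"dy": 0.3,"dz": 0.1427,"twist": 0},{"dx": -0.008,"dy": 0.3,"dz": 0.1427,"twist": 0},{"dx": -0.008,"dy": 0.3,"dz": 0.1427,"twist": 0},{"dx": -0.008,"dy": 0.3,"dz": 0.1427,"twist": 0},{"dx": -0.008,"dy": 0.3,"dz": 0.1427,"twist": 0},{"dx": -0.008,"dy": 0.3,"dz": 0.1427,"twist": 0}]}}

```text
t: 43.37
eef_pos: [0.4988, -0.3194, 0.2575]
ee_rot: [-1.111, 1.569, 2.641]
force: [-0.5, 0.7, 0.5]
width: 0.05
```

```bash
python3 - <<'E'
from h import *
im=shot("top","t26");crop(im,265,185,395,320,4,"t26c")
im=shot("side","s26");crop(im,240,200,400,310,5,"s26c")
E
```

```text
(no output)
```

View pics/t26c.png

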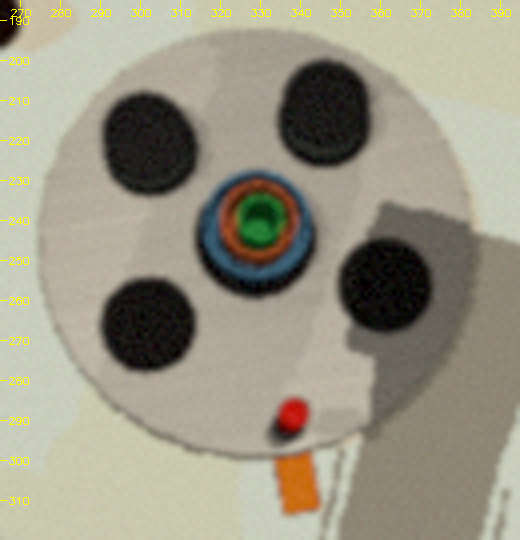

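View pics/s26c.png

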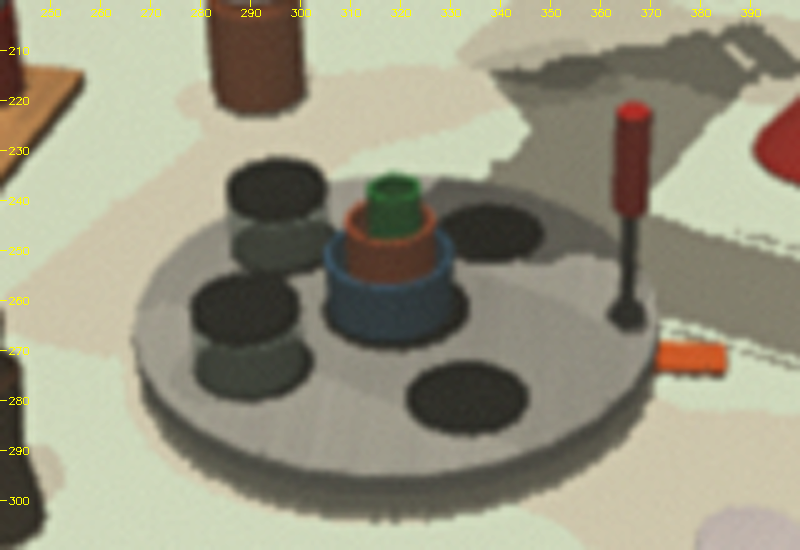

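View pics/s26.png

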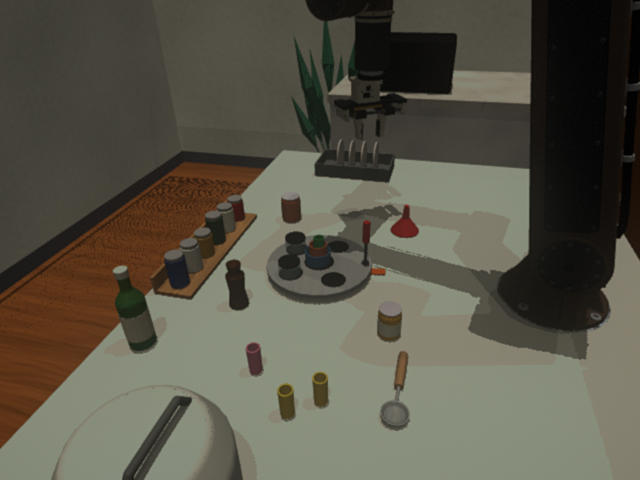

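```bash
python3 - <<'E'
from h import *
c=w("top",328.8,244.2,.028)[:2]
d=lambda p:(np.hypot(*(p-c)).round(4),np.degrees(np.arctan2(*(p-c)[::-1])).round(1)%360)
h=w("top",338.3,288.5,.15)[:2]; hs=w("side",366.7,222,.15)[:2]; p=w("top",339.8,306.5,.017)[:2]
print("handle",d(h),d(hs),"ptr",d(p))
ang=d(h)[1]
for n,t,a in (("j pad3",(302,219.5),220),("j pad2",(346.3,211.6),140)):
    q=w("top",*t,.068)[:2]; pad=c+.085*np.array([np.cos(np.radians(ang+a)),np.sin(np.radians(ang+a))]); print(n,d(q),"err",np.hypot(*(q-pad)).round(4))
for n,t,z in (("blue",(329.3,241.8),.062),("brown",(330,240.3),.081),("green",(330,239.5),.1)): print(n,d(w("top",*t,z)[:2]))
E
```

```text
handle (np.float64(0.1189), np.float64(188.5)) (np.float64(0.1189), np.float64(187.1)) ptr (np.float64(0.1544), np.float64(189.4))
j pad3 (np.float64(0.0841), np.float64(49.9)) err 0.0023
j pad2 (np.float64(0.0842), np.float64(329.7)) err 0.0019
blue (np.float64(0.0008), np.float64(282.4))
brown (np.float64(0.0022), np.float64(282.5))
green (np.float64(0.0021), np.float64(241.9))
```

All checks pass: the handle is within 2° of the pointer, the jars are within 2.5 mm of their spots and the nest is centred. Handing in.

```bash
python3 - <<'E'
from h import *
print(arm.job_done())
E
```

```text
the job is handed in; nothing more can be done
None
```

The carousel is loaded and turned, and I handed the job in at about 43 s; no verdict was reported.

- **Loading:** The blue, terracotta and green dishes are nested in the middle. Both jars that were there stand on pads 2 and 3. This was done while the handle was still about 23° short of the pointer.
- **Turn:** I gripped the handle lightly and took it anticlockwise past the pointer and on for one whole turn, stopping over the pointer.
- **Last checks:**
  - The handle is at 188.5° from the top camera and 187.1° from the side camera, against 189.4° for the pointer, so within about 0.04 rad.
  - The jars are about 2 mm from their spot centres.
  - The dishes are 1–2 mm from the axis and seated.
  - The other things on the shelf look unmoved in the last side picture, and the arm is clear.
- **Disagreements:** My first side-view reading of the jars was 11 mm off the top view because I had misread the cap edge; rechecking jar A's outline settled it. During the turn the handle sat about 2.5 mm off-centre between the pads, giving about 10 N of side force until I shifted the path. I saw no jar knocked aside.

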